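Change over the bottle dryer

TASK

Change over the bottle dryer: switch it off first, take each dry bottle off its peg and lay it down in the black tray, and turn the wet bottles from the drain mat upside down onto the pegs, one to a peg, with each neck slid right down to the collar. When all are loaded, switch the dryer on again so that the switch clicks over; leave the other things on the bench as they are.

Things in the scene. Friction and masses are not known exactly. Their poses are not given: they have to be found in the camera images.
- dryer: warm-air bottle dryer standing fixed on the bench: grey housing 160 mm deep (x), 430 mm wide (y). Origin on the bench below the foot of the middle peg. Three pegs in a row along y, 105 mm apart, lean 30 degrees from vertical towards its +x (away from the robot), on a sloping deck up to 105 mm high. The control head at its +y end, 102 mm high, has the switch on top
- peg1: hollow steel blow peg of the dryer at its -y end: 18 mm across, 85 mm long with a round tip, a loose fit in a bottle's neck. Origin at the peg's foot, 75 mm above the bench, on top of the 46 mm wide black collar on which the bottle's rim comes to rest; z axis along the peg to its tip
- peg2: the middle peg, like peg1
- peg3: the peg at the dryer's +y end, next to the control head, like peg1
- switch (a joint): angle of the dryer's rotary switch in rad: about 0 (stop at -0.06) is OFF, about 1.2 (stop at 1.26) is ON; it grows clockwise seen from above. The switch has a spring detent half way (0.6, about 0.12 N m): turned past it, it snaps over to the other position; let go short of it, it springs back. At the start it stands ON
- switch_grip (a point): point on the vertical axis of the switch, 28 mm above the top of the control head; the switch is a black bar knob, 44 mm long, 14 mm thick, its top 36 mm above the head (the bar begins 6 mm above it). The bar lies along this point's x axis and turns with the switch: along the dryer's x at OFF, 1.2 rad clockwise from it at ON
- tray: shallow black tray for clean bottles, fixed: 195 mm (its x) by 220 mm (its y) outside, walls 4 mm thick and 40 mm high, floor 4 mm thick; origin on the bench under its centre, x axis along its long side, roughly away from the robot
- wet1: wet uncapped bottle lying on a flat on the dark ribbed drain mat (4 mm thick, fixed), mouth roughly towards the robot; may be absent. Rigid white plastic, 90 g: square body 50 x 50 mm, 100 mm long; neck 34 mm outside (30 mm long), bore 25 mm; 147 mm overall. Origin on the axis at the shoulder, 47 mm from the rim, 50 mm from mid-body; x axis out of the mouth, y and z square to the flats
- wet2: wet uncapped bottle lying on a flat on the dark ribbed drain mat (4 mm thick, fixed), mouth roughly towards the robot; may be absent. Rigid white plastic, 90 g: square body 50 x 50 mm, 100 mm long; neck 34 mm outside (30 mm long), bore 25 mm; 147 mm overall. Origin on the axis at the shoulder, 47 mm from the rim, 50 mm from mid-body; x axis out of the mouth, y and z square to the flats
- wet3: wet uncapped bottle lying on a flat on the dark ribbed drain mat (4 mm thick, fixed), mouth roughly towards the robot; may be absent. Rigid white plastic, 90 g: square body 50 x 50 mm, 100 mm long; neck 34 mm outside (30 mm long), bore 25 mm; 147 mm overall. Origin on the axis at the shoulder, 47 mm from the rim, 50 mm from mid-body; x axis out of the mouth, y and z square to the flats
- dry1: dry bottle, upside down on peg1 at the start (dry1, dry2 or both are there). Rigid white plastic, 90 g: square body 50 x 50 mm, 100 mm long; neck 34 mm outside (30 mm long), bore 25 mm; 147 mm overall. Origin on the axis at the shoulder, 47 mm from the rim, 50 mm from mid-body; x axis out of the mouth, y and z square to the flats
- dry2: dry bottle, upside down on peg3 at the start (dry1, dry2 or both are there). Rigid white plastic, 90 g: square body 50 x 50 mm, 100 mm long; neck 34 mm outside (30 mm long), bore 25 mm; 147 mm overall. Origin on the axis at the shoulder, 47 mm from the rim, 50 mm from mid-body; x axis out of the mouth, y and z square to the flats
- peg1_seat (a point): point on the axis of peg1, 47 mm above its collar: where the origin of a bottle comes when its rim rests on the collar
- peg2_seat (a point): point on the axis of peg2, 47 mm above its collar: where the origin of a bottle comes when its rim rests on the collar
- peg3_seat (a point): point on the axis of peg3, 47 mm above its collar: where the origin of a bottle comes when its rim rests on the collar
- mallet: round carver's mallet standing on its iron head (74 mm wide, 96 mm tall) with its wooden handle up, 200 mm tall in all; origin centre of its underside; bystander
- sealer: full square white plastic bottle of the same kind standing upright with its black cap on, 50 x 50 mm, 149 mm tall; origin centre of its underside; bystander
- tin: steel tin, 74 mm across, 90 mm tall, standing; origin centre of its underside; bystander
- rubber_block: green rubbing block, 130 x 60 x 34 mm; origin centre of its underside; bystander
- chisel1: stone chisel lying flat, 197 mm long, 12 mm thick, along its x axis; origin on the bench under its middle; bystander
- chisel2: second stone chisel, like chisel1; bystander
- brush: brush lying flat, 200 mm long, along its x axis; bystander
Things that resemble listed ones, but are neither listed nor needed, are in the scene too. What is shaped like the wet2 but red is not meant.

How it is judged:
On the way, in this order (a step that is already met when the one before it is completed fails the run):
1. the dryer is switched off while the dry bottles still hang on their pegs and no wet bottle is loaded yet (value of joint switch below 0.2 rad and (distance between dry1 and peg1_seat below 0.014 m or distance between dry1 and peg2_seat below 0.014 m or distance between dry1 and peg3_seat below 0.014 m) and angle between each of dry1, dry2's own x axis and vertical above 2.2 rad and (distance between dry2 and peg1_seat below 0.014 m or distance between dry2 and peg2_seat below 0.014 m or distance between dry2 and peg3_seat below 0.014 m) and angle between each of wet1, wet2, wet3's own x axis and vertical below 2 rad), for 0.2 s.
2. the dry bottles lie in the tray and every wet bottle is upside down on a peg, fully down, with the dryer still off (value of joint switch below 0.2 rad and (distance between wet1 and peg1_seat below 0.014 m or distance between wet1 and peg2_seat below 0.014 m or distance between wet1 and peg3_seat below 0.014 m) and angle between each of wet1, wet2, wet3's own x axis and vertical above 2.2 rad and (distance between wet2 and peg1_seat below 0.014 m or distance between wet2 and peg2_seat below 0.014 m or distance between wet2 and peg3_seat below 0.014 m) and (distance between wet3 and peg1_seat below 0.014 m or distance between wet3 and peg2_seat below 0.014 m or distance between wet3 and peg3_seat below 0.014 m) and x of dry1 in the frame of tray between -0.09 and 0.09 m and y of dry1 in the frame of tray between -0.105 and 0.105 m and z of each of dry1, dry2 in the frame of tray below 0.04 m and angle between dry1's own x axis and vertical between 1.3 and 1.85 rad and x of dry2 in the frame of tray between -0.09 and 0.09 m and y of dry2 in the frame of tray between -0.105 and 0.105 m and angle between dry2's own x axis and vertical between 1.3 and 1.85 rad and linear speed of each of wet1, wet2, wet3, dry1, dry2 below 0.02 m/s), for 0.3 s.
3. the switch is turned on past its detent (value of joint switch above 1 rad), for 0.2 s.
At the end, for the whole second after the job is handed in: Switch ON (above 1.0 rad); every wet bottle present is upside down on a peg with its origin within 14 mm of the seat point of the peg (fully down on the collar); each dry bottle lies (within about 15 degrees of level) in the tray, on its floor; all at rest (value of joint switch above 1 rad and (distance between wet1 and peg1_seat below 0.014 m or distance between wet1 and peg2_seat below 0.014 m or distance between wet1 and peg3_seat below 0.014 m) and angle between each of wet1, wet2, wet3's own x axis and vertical above 2.2 rad and (distance between wet2 and peg1_seat below 0.014 m or distance between wet2 and peg2_seat below 0.014 m or distance between wet2 and peg3_seat below 0.014 m) and (distance between wet3 and peg1_seat below 0.014 m or distance between wet3 and peg2_seat below 0.014 m or distance between wet3 and peg3_seat below 0.014 m) and x of dry1 in the frame of tray between -0.09 and 0.09 m and y of dry1 in the frame of tray between -0.105 and 0.105 m and z of each of dry1, dry2 in the frame of tray below 0.04 m and angle between dry1's own x axis and vertical between 1.3 and 1.85 rad and x of dry2 in the frame of tray between -0.09 and 0.09 m and y of dry2 in the frame of tray between -0.105 and 0.105 m and angle between dry2's own x axis and vertical between 1.3 and 1.85 rad and linear speed of each of wet1, wet2, wet3, dry1, dry2 below 0.02 m/s); the robot touches nothing.
It fails at once if a bystander is shifted by more than 40 mm or knocked over (distance of any of mallet, sealer, tin, rubber_block, chisel1, chisel2, brush from where it was at the start of the episode above 0.04 m or angle between any of mallet, sealer, tin's own z axis and vertical above 0.5 rad).
Of wet1, wet2, wet3 only 2 to 3 are there at a start; the rules pass over those that are not, and their reading is None.
Of dry1, dry2 only 1 to 2 are there at a start; the rules pass over those that are not, and their reading is None.
At some moment in a run one of wet1, wet2, wet3 may be knocked a few centimetres aside while the robot is not near it.
It also fails if it takes over 210 s, if anything falls off the work surface, if the arm or the gripper's body presses on something with over 40 N, if the wrist force passes 120 N, or if a joint passes its speed limit or range.

ROBOT

A 6-joint arm with a two-finger parallel gripper is mounted at the origin on the work surface. World frame = base frame: x ahead of the robot, y to its left, z up, the work surface at z = 0. Lengths are in m, angles in rad, forces in N, time in s.
With the tool pointing down it reaches from about 0.275 to 0.85 m from the base axis. Payload 19 kg.
Tool frame: the origin (TCP) lies at the very end of the fingers, on their centre line; the grasp point (between the pads) lies 19 mm behind it; z points along the fingers, y is the line along which they close (so a half turn about z gives the same grasp; the last joint's range is limited). The gripper opens to 85 mm and grips with 20 to 120 N. Pads are 22 mm wide; open, the fingers measure 114 mm over their backs; the gripper's body (76 mm by 85 mm) begins 54 mm behind the grasp point. The pads swing forward as they close: fully open they stand 13 mm farther back than shut.
Start: joints at [0.973, 0.15, 1.437, -0, 1.554, -0.134], TCP at [0.257, 0.514, 0.231] pointing down, gripper open.
Joint ranges: [-2.8, 2.8], [-0.68, 2.1], [0.12, 2.68], [-1.39, 4.53], [0.16, 2.79], [-2.81, 2.81]. Speed limits (rad/s): [1.89, 1.89, 2.22, 3.01, 3.01, 3.01].

INTERFACE

Orientations are given as a rotation vector (axis times angle).
In Python, from plant import ctrl, vision, job gives the robot as it stands. The module is installed in compiled form; this text tells all that it offers.
- The arm moves only by the tool drive_tool, never from a script. Its argument "rows" is a list that holds one entry, the list of rows, each a list of 5 numbers: the opening in per cent of the stroke, from 0 (shut) to 100 (fully open), then the shift along the tool's x, y, z in cm, then the turn about the tool's z in rad. A call has 1 to 12 rows; each row is the pose to reach, as a shift and turn from the pose commanded when the call began, along the tool's axes at that moment; what a row does not reach only later rows make up. A row lasts 1/10 s, in which the tool goes at most 50 mm and 8.59 degrees, less where a joint would pass 70% of its speed; a pose out of reach is approached as far as the arm can. A call with a gripper value outside its range is refused whole. The fingers move at their own pace and stop on an object; "grip_force" is the grip in N (left out, the last holds). Time passes only in rows, so rows that repeat a pose let the fingers close. It gives the time, the measured TCP pose, the force, the opening and the grip force at its end, in the units of the state.
- ctrl.state(): the state, without advancing time (a new reading comes with each control period).
- vision.get_image(name): name is "scene" or "top" or "wrist"; returns a dict with "pixels" (480x640x3 uint8, red, green, blue), "camera_matrix" (3x3 intrinsics, pixels), "R" (3x3) and "t" (3): a world point X has camera coordinates R X + t; the wrist camera has in their place "mount" (4x4, takes a point from camera to tool coordinates, whose origin is the TCP and whose axes are the flange's). Camera axes: x right, y down, z forward; pixel columns grow to the right and rows downward; lengths in m; the calibration is good to about 2 mm. The wrist camera is an equidistant fisheye: a pixel r from the principal point sees the ray r / f radians off the axis. A picture is of the moment at which its call begins: read the wrist's pose just before it. There is no depth.
- job.sign_off(): hands the job in; it is judged then, once.
The state is a dict: "time_s": time; "qpos": joint angles; "qvel": joint speeds; "joint_efforts": joint torques, N m; "eef_pos": TCP position; "eef_rot": TCP orientation; "contact_force": force on the tool from outside, world axes, zero at the start; "wrist_torque": the same for the moment, N m; "finger_gap": finger opening in m; "gripper_force": force on a finger pad.
Only numpy, scipy, OpenCV 4.12 (cv2) and the standard library are available. Lean on these libraries where they do the work, as an engineer would, in place of code of your own. Each camera call takes 0.05 s, during which the arm holds its last target. There are 200 camera calls.

## Working session

There is one attempt and no reset: what is moved stays moved. The work goes in short steps, Python scripts to look and compute and a tool call to move; the robot and the scene stay as the last step left them, time stands still between calls to the robot, and variables do not carry over. Pictures are saved under pics/ and viewed, at most 14 in all, crops included, and the job is handed in when it is done.

Besides the shell and the picture viewer there is one more tool, called after "Request:" as name(argument=value, ...), one argument or row to a line, values as JSON. drive_tool: Moves the arm, as the interface text tells. Its arguments: {"type":"object","properties":{"rows":{"type":"array","items":{"type":"array","items":{"type":"array","items":{"type":"number"}}}},"grip_force":{"type":"number"}},"required":["rows"]}

```bash
mkdir -p pics; cat > h.py <<'E'
from plant import ctrl, vision, job
import numpy as np, cv2
from scipy.spatial.transform import Rotation as Ro
np.set_printoptions(precision=4,suppress=True)
def snap(cam,fn,crop=None,scale=1):
    d=vision.get_image(cam); p=d["pixels"][...,::-1]
    np.save('pics/'+fn+'.npy',p)
    if crop: x0,y0,x1,y1=crop; p=p[y0:y1,x0:x1]
    if scale!=1: p=cv2.resize(p,None,fx=scale,fy=scale,interpolation=cv2.INTER_CUBIC)
    cv2.imwrite('pics/'+fn+'.png',p); return d
def back(d,uv,z):
    K,R,t=[np.array(d[k],float) for k in("camera_matrix","R","t")]
    r=R.T@np.linalg.solve(K,[uv[0],uv[1],1]); c=-R.T@t
    return c+r*(z-c[2])/r[2]
def proj(d,X):
    K,R,t=[np.array(d[k],float) for k in("camera_matrix","R","t")]
    p=K@(R@np.array(X,float)+t); return p[:2]/p[2]
def save(d,fn): np.savez(fn,**{k:np.array(d[k]) for k in d if k!="pixels"})
E
python3 - <<'E'
from h import *
d=snap("top","top1"); save(d,"top.npz"); print(d["R"],d["t"],d["camera_matrix"])
d=snap("scene","sc1"); save(d,"scene.npz"); print(-np.array(d["R"]).T@d["t"])
s=ctrl.state(); print(s)
E
```

```text
[[-0.0793 -0.9968  0.0075]
 [-0.9741  0.0759 -0.2131]
 [ 0.2118 -0.0242 -0.977 ]] [-0.0607  0.5231  1.4279] [[592.1027   0.     326.6676]
 [  0.     592.1027 238.9457]
 [  0.       0.       1.    ]]
[ 1.0291 -0.6484  1.2331]
{'time_s': 0.1, 'qpos': array([ 0.973 ,  0.1509,  1.438 , -0.    ,  1.5538, -0.134 ]), 'qvel': array([ 0.0006, -0.002 , -0.0008,  0.0001, -0.0011,  0.001 ]), 'joint_efforts': array([  0.0035, -71.4387, -57.1793,  -0.0003,   0.0073,  -0.    ]), 'eef_pos': array([0.2571, 0.5141, 0.2308]), 'eef_rot': array([-0.7219, -3.0571,  0.0016]), 'contact_force': array([ 0.2074, -0.2414,  0.1354]), 'wrist_torque': array([0.0198, 0.0254, 0.0265]), 'gripper_force': 0.0, 'finger_gap': 0.08545212708740489}
```

View pics/top1.png

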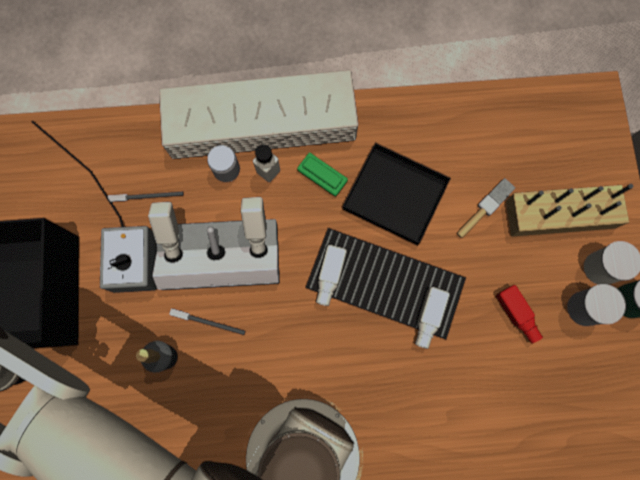

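View pics/sc1.png

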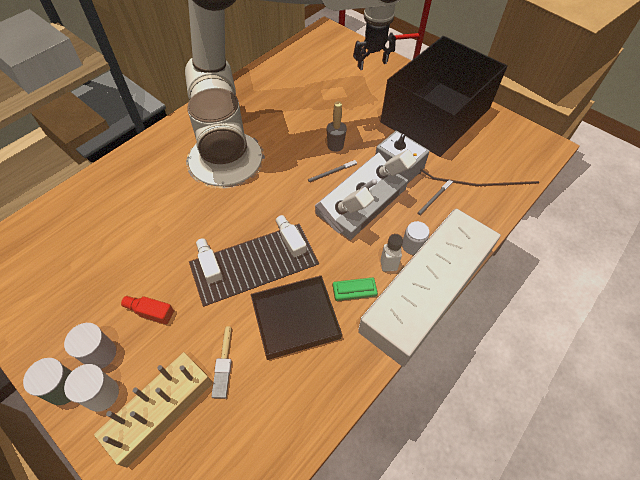

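```bash
python3 - <<'E'
import cv2,numpy as np
p=np.load('pics/top1.npy')
def c(fn,x0,y0,x1,y1,s): cv2.imwrite('pics/'+fn+'.png',cv2.resize(p[y0:y1,x0:x1],None,fx=s,fy=s,interpolation=cv2.INTER_CUBIC))
c('c1',95,190,285,300,4); c('c2',300,140,470,352,2.8)
E
```

```text
(no output)
```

View pics/c1.png

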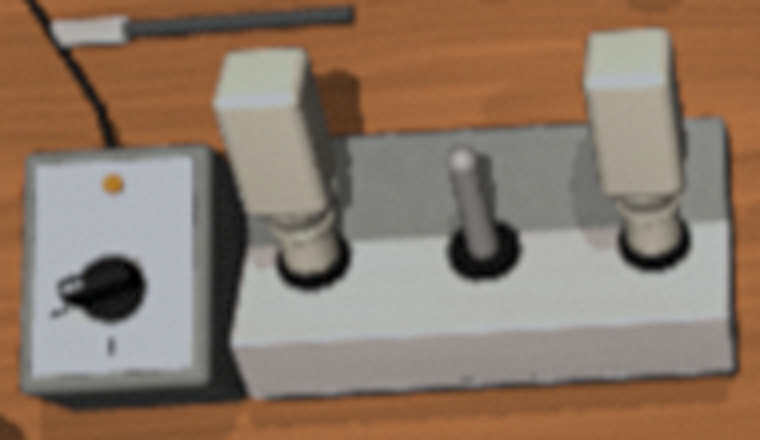

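View pics/c2.png

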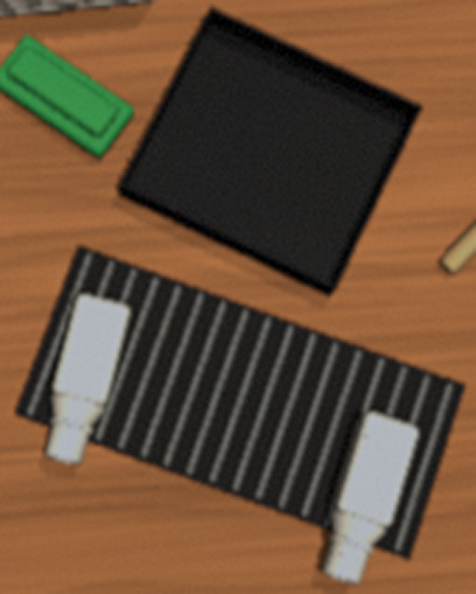

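```bash
python3 - <<'E'
from h import *
d=np.load("top.npz")
c1=lambda u,v:(u/4+95-.4,v/4+190-.4)
c2=lambda u,v:(u/2.8+300-.3,v/2.8+140-.3)
P={}
for n,u,v in(("peg3",312,263),("peg2",484,250),("peg1",655,243)):
    P[n]=back(d,c1(u,v),.075);print(n,P[n])
v=P["peg3"]-P["peg1"]; print(np.linalg.norm(v)); yaw=np.arctan2(-v[0],v[1]); print("yaw",yaw)
ex=np.array([np.cos(yaw),np.sin(yaw),0])
for n in P:
    a=ex*.5+np.array([0,0,.866]); print(n,"seat",P[n]+a*.047,"tip",P[n]+a*.085,(proj(d,P[n]+a*.085)-[94.6,189.6])*4)
print("headtop corners",[back(d,c1(*q),.102) for q in((28,152),(210,150),(25,385),(208,383))])
print("dial@.104",back(d,c1(112,288),.106),"bartip@.138",back(d,c1(62,290),.138))
for n,q in dict(T1=(210,10),T2=(420,108),T3=(330,293),T4=(120,190)).items(): print(n,back(d,c2(*q),.04))
for nm,pts in dict(A=((84,297),(129,302),(57,390),(108,404),(48,457),(80,463)),B=((372,412),(417,428),(338,510),(386,525),(325,573),(359,583))).items():
    X=[back(d,c2(*q),z) for q,z in zip(pts,(.054,.054,.054,.054,.03,.03))]
    base=(X[0]+X[1])/2; sh=(X[2]+X[3])/2; m=(X[4]+X[5])/2
    print(nm,base,sh,m,"len",np.linalg.norm((base-m)[:2]),"ang",np.arctan2(*(m-base)[[1,0]]))
    print('w',np.linalg.norm(X[0]-X[1]))
E
```

```text
peg3 [0.501  0.2793 0.075 ]
peg2 [0.5009 0.1739 0.075 ]
peg1 [0.4972 0.0689 0.075 ]
0.2104777788307414
yaw -0.018449513620049766
peg3 seat [0.5245 0.2789 0.1157] tip [0.5435 0.2785 0.1486] [280.6698 168.6898]
peg2 seat [0.5244 0.1734 0.1157] tip [0.5434 0.1731 0.1486] [460.4893 155.2749]
peg1 seat [0.5206 0.0684 0.1157] tip [0.5396 0.0681 0.1486] [639.2262 148.0774]
headtop corners [array([0.5776, 0.443 , 0.102 ]), array([0.5703, 0.3329, 0.102 ]), array([0.4347, 0.4446, 0.102 ]), array([0.4274, 0.3362, 0.102 ])]
dial@.104 [0.4886 0.3914 0.106 ] bartip@.138 [0.4832 0.4101 0.138 ]
T1 [ 0.7673 -0.2484  0.04  ]
T2 [ 0.6563 -0.4335  0.04  ]
T3 [ 0.4885 -0.3305  0.04  ]
T4 [ 0.5993 -0.1492  0.04  ]
A [ 0.4954 -0.1277  0.054 ] [ 0.4095 -0.0993  0.054 ] [ 0.3578 -0.0789  0.03  ] len 0.14599486611210621 ang 2.8003022327989826
w 0.04049840770036907
B [ 0.3676 -0.3719  0.054 ] [ 0.285  -0.3334  0.054 ] [ 0.2354 -0.3142  0.03  ] len 0.14424884541508246 ang 2.7297922647140416
w 0.041634856095351246
```

```bash
cat >> h.py <<'E'
def go(*targets):
    """targets (x,y,z,closing-line angle in world or None): print shift cm and turn from present pose"""
    s=ctrl.state(); R=Ro.from_rotvec(s["eef_rot"]).as_matrix(); p=np.array(s["eef_pos"])
    ya=np.arctan2(R[1,1],R[0,1]); print("t",round(s["time_s"],2),"p",p,"ya",round(ya,3),"tilt",round(np.arccos(-R[2,2]),3),"q6",s["qpos"][5].round(2),"gap",round(s["finger_gap"],4),"F",np.array(s["contact_force"]).round(1),"gf",round(s["gripper_force"],1))
    for x,y,z,a in targets:
        t=0 if a is None else (ya-a+np.pi/2)%np.pi-np.pi/2
        print((R.T@(np.array([x,y,z])-p)*100).round(2),"turn",round(t,3))
E
python3 -c "
from h import *
go((.4886,.3914,.2,.352),(.4886,.3914,.112,.352))"
```

```text
t 0.1 p [0.2571 0.5141 0.2308] ya 1.107 tilt 0.001 q6 -0.13 gap 0.0855 F [ 0.2 -0.2  0.1] gf 0.0
[-26.19  -0.61   3.07] turn 0.755
[-26.19  -0.6   11.87] turn 0.755
```

Request:
drive_tool(
  rows=[
    [[60,-26.2,-0.6,3,0.755],[60,-26.2,-0.6,3,0.755],[60,-26.2,-0.6,3,0.755],[60,-26.2,-0.6,3,0.755],[60,-26.2,-0.6,3,0.755],[60,-26.2,-0.6,3,0.755],[60,-26.2,-0.6,3,0.755],[60,-26.2,-0.6,3,0.755]],
  ],
)

```text
time_s: 0.9
eef_pos: [0.4883, 0.3919, 0.2011]
eef_rot: [-1.796, -2.577, 0.001]
contact_force: [0.1, 0.3, -0.3]
finger_gap: 0.0515
gripper_force: 0.0
```

```bash
python3 -c "
from h import *
go((.4886,.3914,.112,.352))
d=snap('wrist','w1',None,1); print(d['mount'],d['camera_matrix'])"
```

```text
t 0.9 p [0.4883 0.3919 0.2011] ya 0.353 tilt 0.001 q6 0.2 gap 0.0515 F [ 0.1  0.3 -0.3] gf 0.0
[-0.06  0.02  8.91] turn 0.001
[[ 0.0004 -0.9583 -0.2859  0.0735]
 [ 1.      0.0002  0.0005 -0.0008]
 [-0.0004 -0.2859  0.9583 -0.1436]
 [ 0.      0.      0.      1.    ]] [[371.6483   0.     316.5825]
 [  0.     371.6483 240.307 ]
 [  0.       0.       1.    ]]
```

View pics/w1.png

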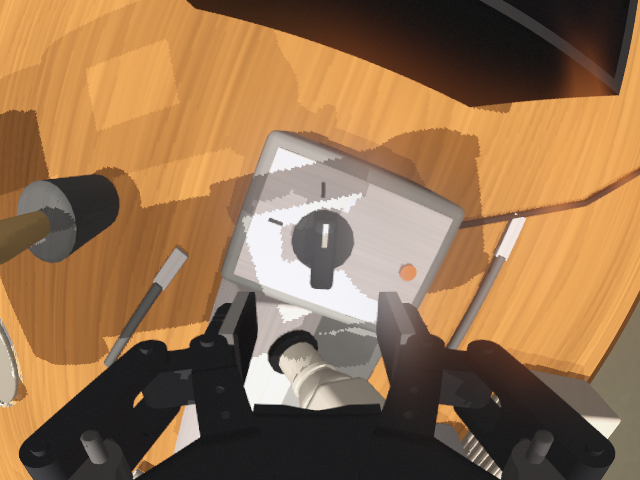

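Request:
drive_tool(
  rows=[
    [[60,0,0.25,4,0],[60,0,0.25,8.8,0],[60,0,0.25,8.8,0],[0,0,0.25,8.8,0],[0,0,0.25,8.8,0],[0,0,0.25,8.8,0],[0,0,0.25,8.8,0]],
  ],
  grip_force=40,
)

```text
time_s: 1.65
eef_pos: [0.4919, 0.3935, 0.1163]
eef_rot: [1.797, 2.575, 0.006]
contact_force: [-2.4, 2.2, 8.9]
finger_gap: 0.013
gripper_force: 40.4
```

```bash
python3 -c "
from h import *
go((.4886,.3914,.112,1.552))"
```

```text
t 1.65 p [0.4919 0.3935 0.1163] ya 0.352 tilt 0.004 q6 0.2 gap 0.013 F [-2.4  2.2  8.9] gf 40.4
[-0.08 -0.39  0.43] turn -1.2
```

Request:
drive_tool(
  rows=[
    [[0,0,-0.1,-0.2,-0.14],[0,0,-0.1,-0.3,-0.28],[0,0,-0.1,-0.3,-0.42],[0,0,-0.1,-0.3,-0.56],[0,0,-0.1,-0.3,-0.7],[0,0,-0.1,-0.3,-0.84],[0,0,-0.1,-0.3,-0.98],[0,0,-0.1,-0.3,-1.1],[0,0,-0.1,-0.3,-1.2],[0,0,-0.1,-0.3,-1.2],[40,0,-0.1,-0.3,-1.2],[40,0,-0.1,-0.3,-1.2]],
  ],
)

```text
time_s: 2.85
eef_pos: [0.4907, 0.3925, 0.1178]
eef_rot: [0.029, 3.14, 0.001]
contact_force: [-0.0, 0.2, -0.2]
finger_gap: 0.0341
gripper_force: 0.0
```

Request:
drive_tool(
  rows=[
    [[50,0,0,-5,0],[60,0,0,-10,0],[60,0,0,-13,0],[60,0,0,-13,0]],
  ],
)

```text
time_s: 3.25
eef_pos: [0.4913, 0.3928, 0.2529]
eef_rot: [0.029, 3.134, 0.007]
contact_force: [0.6, 0.6, 0.1]
finger_gap: 0.0512
gripper_force: 0.0
```

```bash
python3 -c "
from h import *
go((.4886,.3914,.112,1.552))
d=snap('top','t2',(95,190,285,300),3)"
```

```text
t 3.25 p [0.4913 0.3928 0.2529] ya 1.552 tilt 0.009 q6 -1.0 gap 0.0512 F [0.6 0.6 0.1] gf 0.0
[ 0.37 -0.21 14.08] turn 0.0
```

View pics/t2.png

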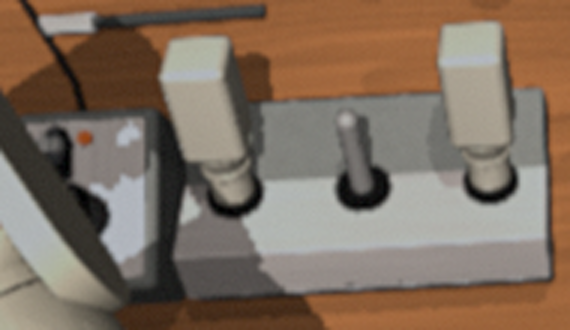

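```bash
python3 -c "
from h import *
go((.557,.278,.253,1.552),(.557,.278,.153,1.552))"
```

```text
t 3.3 p [0.4908 0.3925 0.2498] ya 1.552 tilt 0.005 q6 -1.0 gap 0.0512 F [ 0.4  0.  -0.7] gf 0.0
[ -6.84 -11.32  -0.32] turn -0.0
[ -6.79 -11.35   9.68] turn -0.0
```

Request:
drive_tool(
  rows=[
    [[100,-3,-5.6,-0.3,0],[100,-6.8,-11.3,-0.3,0],[100,-6.8,-11.3,-0.3,0],[100,-6.8,-11.3,-0.3,0],[100,-6.8,-11.3,4,0],[100,-6.8,-11.3,8,0],[100,-6.8,-11.3,9.7,0],[100,-6.8,-11.3,9.7,0],[20,-6.8,-11.3,9.7,0],[20,-6.8,-11.3,9.7,0],[20,-6.8,-11.3,9.7,0],[20,-6.8,-11.3,9.7,0]],
  ],
  grip_force=25,
)

```text
time_s: 4.5
eef_pos: [0.5568, 0.2784, 0.1513]
eef_rot: [0.029, 3.139, 0.002]
contact_force: [-0.2, 0.7, 6.3]
finger_gap: 0.0499
gripper_force: 24.0
```

```bash
python3 -c "
from h import *
go()
d=snap('wrist','w2',None,1)
d=snap('scene','s2',(300,90,480,250),4)"
```

```text
t 4.5 p [0.5568 0.2784 0.1513] ya 1.552 tilt 0.003 q6 -1.21 gap 0.0499 F [-0.2  0.7  6.3] gf 24.0
```

View pics/s2.png

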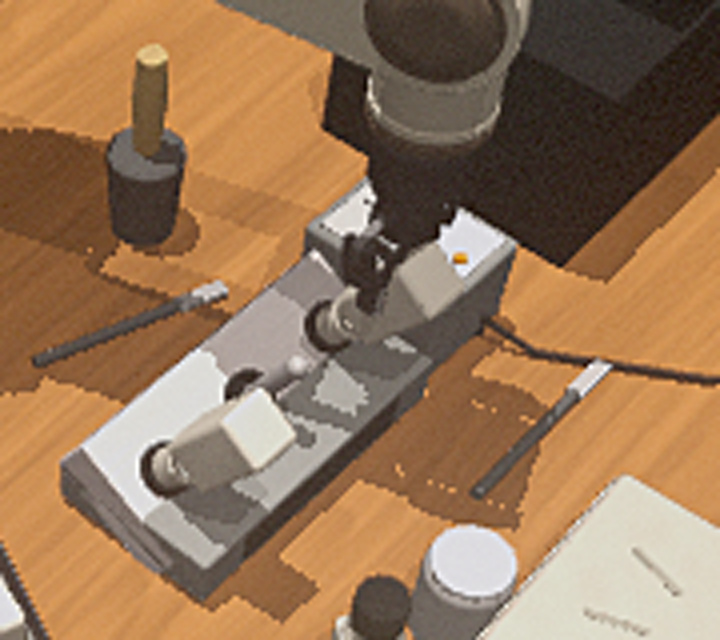

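Request:
drive_tool(
  rows=[
    [[20,-1.5,0,-2.6,0],[20,-3,0,-5.2,0],[20,-4.5,0,-7.8,0],[20,-5.5,0,-9.5,0],[20,-5.5,0,-9.5,0],[20,-5.5,0,-14,0],[20,-5.5,0,-19,0],[20,-5.5,0,-21,0],[20,-5.5,0,-21,0]],
  ],
)

```text
time_s: 5.5
eef_pos: [0.6111, 0.2772, 0.3624]
eef_rot: [0.029, 3.137, 0.002]
contact_force: [0.3, 0.4, -1.6]
finger_gap: 0.0496
gripper_force: 25.5
```

```bash
cat >> h.py <<'E'
TC=np.array([.628,-.290]); TA=-.533
def tr(x,y): return TC+np.array([[np.cos(TA),-np.sin(TA)],[np.sin(TA),np.cos(TA)]])@[x,y]
E
python3 -c "
from h import *
a=tr(-.017,-.045);b=tr(.039,-.045)
go((*a,.36,1.038),(*a,.095,1.038),(*b,.015,1.038))
snap('wrist','w3')"
```

```text
t 5.5 p [0.6111 0.2772 0.3624] ya 1.552 tilt 0.005 q6 -1.24 gap 0.0496 F [ 0.3  0.4 -1.6] gf 25.5
[  0.95 -59.76   0.14] turn 0.514
[  1.07 -59.8   26.64] turn 0.514
[ -3.77 -62.57  34.66] turn 0.514
```

View pics/w3.png

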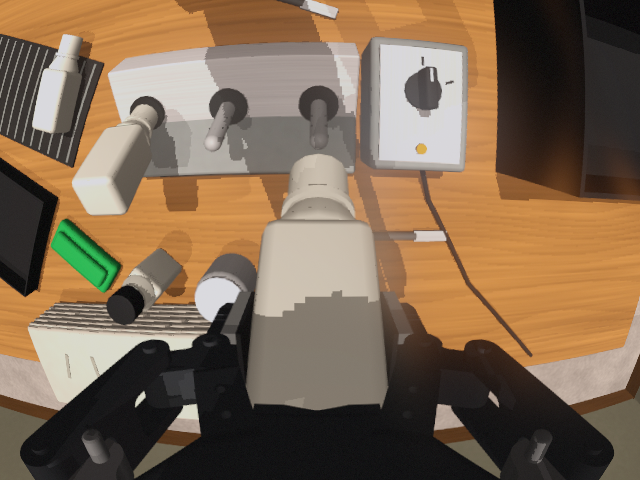

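Request:
drive_tool(
  rows=[
    [[20,0.2,-15,0,0.12],[20,0.5,-30,0,0.26],[20,0.8,-45,0,0.4],[20,1,-59.8,0,0.514],[20,1,-59.8,0,0.514],[20,1,-59.8,0,0.514],[20,1,-59.8,0,0.514],[20,1,-59.8,0,0.514],[20,1,-59.8,0,0.514],[20,1,-59.8,0,0.514],[20,1,-59.8,0,0.514],[20,1,-59.8,0,0.514]],
  ],
)

```text
time_s: 6.75
eef_pos: [0.5891, -0.3225, 0.357]
eef_rot: [-0.827, -3.028, -0.001]
contact_force: [0.0, 0.4, -1.4]
finger_gap: 0.0499
gripper_force: 25.5
```

```bash
python3 -c "
from h import *
a=tr(-.017,-.045);b=tr(.039,-.045)
go((*a,.36,1.038),(*a,.105,1.038),(*b,.015,1.038))"
```

```text
t 6.75 p [ 0.5891 -0.3225  0.357 ] ya 1.038 tilt 0.003 q6 -1.65 gap 0.0499 F [ 0.   0.4 -1.4] gf 25.5
[ 0.    0.28 -0.3 ] turn -0.0
[-0.07  0.28 25.2 ] turn -0.0
[-5.69  0.28 34.18] turn -0.0
```

Request:
drive_tool(
  rows=[
    [[20,0,0.3,5,0],[20,0,0.3,10,0],[20,0,0.3,15,0],[20,0,0.3,20,0],[20,0,0.3,24,0],[20,0,0.3,26,0],[20,0,0.3,27,0],[20,0,0.3,27,0]],
  ],
)

```text
time_s: 7.55
eef_pos: [0.5907, -0.3175, 0.0874]
eef_rot: [-0.826, -3.029, -0.001]
contact_force: [-0.5, -0.3, -0.3]
finger_gap: 0.0494
gripper_force: 25.3
```

Request:
drive_tool(
  rows=[
    [[20,-0.5,0,0.5,0],[20,-1.2,0,1,0],[20,-1.9,0,1.6,0],[20,-2.5,0,2.2,0],[20,-3,0,2.8,0],[20,-3.5,0,3.4,0],[20,-4,0,4,0],[20,-4.4,0,4.6,0],[20,-4.7,0,5.2,0]],
  ],
  grip_force=20,
)

```text
time_s: 8.45
eef_pos: [0.6328, -0.3427, 0.0379]
eef_rot: [0.826, 3.029, -0.001]
contact_force: [3.1, -2.7, 4.9]
finger_gap: 0.0498
gripper_force: 24.5
```

```bash
python3 -c "
from h import *
b=tr(.039,-.045)
go((*b,.015,1.038))
snap('wrist','w4')
d=snap('scene','s4',(230,250,400,380),4)"
```

```text
t 8.45 p [ 0.6328 -0.3427  0.0379] ya 1.038 tilt 0.002 q6 -1.64 gap 0.0498 F [ 3.1 -2.7  4.9] gf 24.5
[-0.8  -0.21  2.3 ] turn -0.0
```

View pics/s4.png

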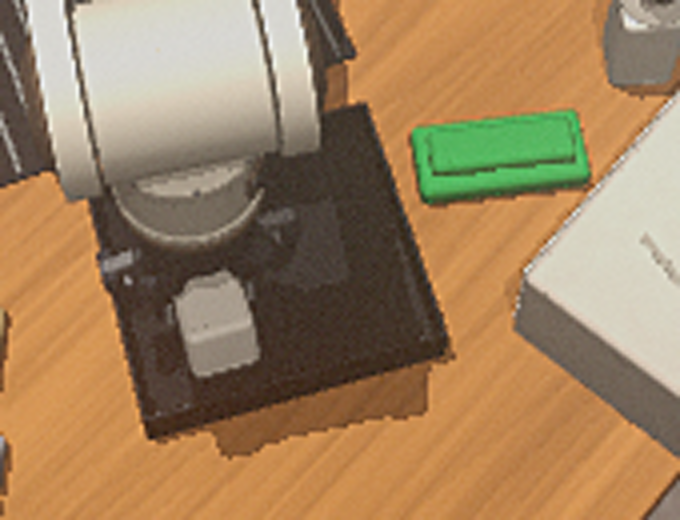

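Request:
drive_tool(
  rows=[
    [[20,-0.3,0,0.6,0],[20,-0.5,0,1.2,0],[20,-0.7,0,1.7,0],[20,-0.7,0,2.2,0],[20,-0.7,0,2.2,0],[75,-0.7,0,1.8,0],[75,-0.7,0,1.8,0],[75,-0.7,0,-2,0],[75,-0.7,0,-7,0],[75,-0.7,0,-12,0],[75,-0.7,0,-17,0],[75,-0.7,0,-20,0]],
  ],
)

```text
time_s: 9.75
eef_pos: [0.6381, -0.3458, 0.2415]
eef_rot: [0.826, 3.028, -0.002]
contact_force: [-0.2, -0.5, 0.3]
finger_gap: 0.0642
gripper_force: 0.0
```

```bash
python3 -c "
from h import *
s=snap('wrist','w5')
go((.556,.067,.32,1.552),(.5535,.068,.153,1.552))"
```

```text
t 9.8 p [ 0.6388 -0.3462  0.2457] ya 1.038 tilt 0.008 q6 -1.64 gap 0.0639 F [ 1.1 -0.7  5.2] gf 0.0
[28.06 31.38 -7.68] turn -0.514
[28.46 31.36  9.02] turn -0.514
```

View pics/w5.png

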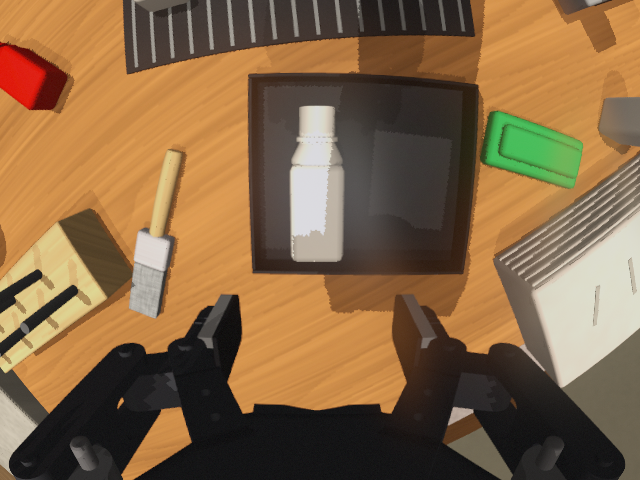

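Request:
drive_tool(
  rows=[
    [[100,2,2,-7.5,-0.1],[100,10,11,-7.5,-0.25],[100,19,21,-7.5,-0.4],[100,28.1,31.4,-7.5,-0.514],[100,28.1,31.4,-7.5,-0.514],[100,28.1,31.4,-7.5,-0.514],[100,28.1,31.4,-7.5,-0.514],[100,28.1,31.4,-7.5,-0.514],[100,28.1,31.4,-7.5,-0.514],[100,28.1,31.4,-7.5,-0.514],[100,28.1,31.4,-7.5,-0.514],[100,28.1,31.4,-7.5,-0.514]],
  ],
)

```text
time_s: 11.0
eef_pos: [0.5555, 0.0669, 0.3117]
eef_rot: [-0.03, -3.141, 0.001]
contact_force: [-0.4, -0.7, -0.0]
finger_gap: 0.0857
gripper_force: 0.0
```

```bash
python3 -c "
from h import *
s=snap('wrist','w6')
go((.5535,.068,.153,1.552))"
```

```text
t 11.05 p [0.5556 0.0665 0.3117] ya 1.551 tilt 0.001 q6 -1.57 gap 0.0851 F [ 0.  -0.   0.3] gf 0.0
[ 0.2   0.16 15.87] turn -0.001
```

View pics/w6.png

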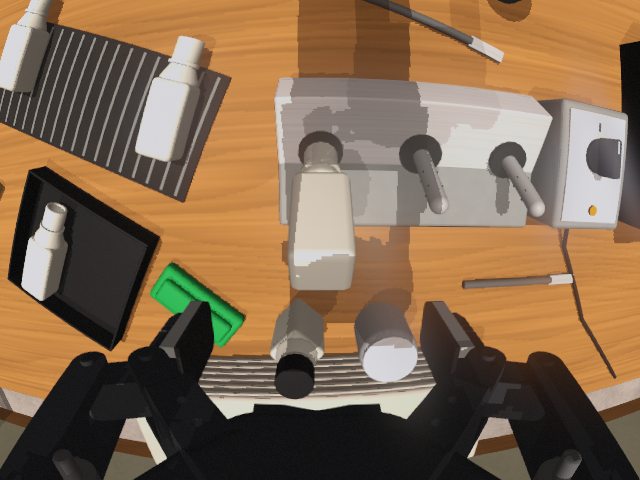

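Request:
drive_tool(
  rows=[
    [[100,0.2,0.2,5,0],[100,0.2,0.2,10,0],[100,0.2,0.2,14,0],[100,0.2,0.2,15.9,0],[100,0.2,0.2,15.9,0],[20,0.2,0.2,15.9,0],[20,0.2,0.2,15.9,0],[20,0.2,0.2,15.9,0],[20,0.2,0.2,15.9,0]],
  ],
  grip_force=25,
)

```text
time_s: 11.95
eef_pos: [0.5542, 0.0693, 0.1551]
eef_rot: [0.03, 3.139, -0.001]
contact_force: [-0.4, -1.9, 5.8]
finger_gap: 0.0502
gripper_force: 23.6
```

Request:
drive_tool(
  rows=[
    [[20,-1.5,0,-2.6,0],[20,-3,0,-5.2,0],[20,-4.5,0,-7.8,0],[20,-5.5,0,-9.5,0],[20,-5.5,0,-9.5,0],[20,-5.5,0,-14,0],[20,-5.5,0,-16,0],[20,-5.5,0,-16,0]],
  ],
)

```text
time_s: 12.75
eef_pos: [0.6085, 0.0686, 0.316]
eef_rot: [0.029, 3.137, -0.0]
contact_force: [-0.7, -1.2, -1.3]
finger_gap: 0.0498
gripper_force: 25.8
```

```bash
python3 -c "
from h import *
snap('wrist','w7')
a=tr(-.017,.048);b=tr(.039,.048)
go((*a,.31,1.038),(*a,.087,1.038),(*b,.015,1.038))"
```

```text
t 12.8 p [0.6082 0.0685 0.3139] ya 1.552 tilt 0.002 q6 -1.57 gap 0.0498 F [-0.2  0.1 -2.1] gf 25.8
[ -3.53 -30.8    0.4 ] turn 0.514
[ -3.49 -30.79  22.7 ] turn 0.514
[ -8.36 -33.55  29.9 ] turn 0.514
```

Request:
drive_tool(
  rows=[
    [[20,-1,-10,0,0.14],[20,-2,-20,0,0.28],[20,-3.5,-30.8,0,0.42],[20,-3.5,-30.8,0,0.514],[20,-3.5,-30.8,0,0.514],[20,-3.5,-30.8,0,0.514],[20,-3.5,-30.8,0,0.514],[20,-3.5,-30.8,10,0.514],[20,-3.5,-30.8,19,0.514],[20,-3.5,-30.8,22.7,0.514],[20,-3.5,-30.8,22.7,0.514],[20,-3.5,-30.8,22.7,0.514]],
  ],
)

```text
time_s: 14.0
eef_pos: [0.6364, -0.239, 0.0819]
eef_rot: [-0.826, -3.029, -0.001]
contact_force: [13.2, -5.0, 38.2]
finger_gap: 0.0497
gripper_force: 30.8
```

```bash
python3 -c "
from h import *
a=tr(-.017,.048);b=tr(.039,.048)
go((*a,.087,1.038),(*b,.015,1.038))"
```

```text
t 14.0 p [ 0.6364 -0.239   0.0819] ya 1.038 tilt 0.002 q6 -1.51 gap 0.0497 F [13.2 -5.  38.2] gf 30.8
[-0.17 -0.02 -0.51] turn 0.0
[-5.79 -0.02  6.67] turn 0.0
```

Request:
drive_tool(
  rows=[
    [[20,-0.7,0,0.0,0],[20,-1.4,0,0.5,0],[20,-2.1,0,1.1,0],[20,-2.7,0,1.7,0],[20,-3.3,0,2.3,0],[20,-3.8,0,2.9,0],[20,-4.3,0,3.5,0],[20,-4.7,0,4.1,0],[20,-5.1,0,4.8,0],[20,-5.4,0,5.5,0],[20,-5.6,0,6.2,0],[20,-5.6,0,6.6,0]],
  ],
  grip_force=20,
)

```text
time_s: 15.2
eef_pos: [0.6882, -0.2699, 0.0223]
eef_rot: [0.826, 3.025, -0.003]
contact_force: [10.9, -5.7, 18.2]
finger_gap: 0.0496
gripper_force: 28.3
```

Request:
drive_tool(
  rows=[
    [[20,0,0,0,0],[65,0,0,-0.4,0],[72,0,0,-0.4,0],[72,0,0,-4,0],[72,0,0,-9,0],[72,0,0,-14,0],[72,0,0,-19,0],[72,0,0,-20,0]],
  ],
)

```text
time_s: 16.0
eef_pos: [0.687, -0.269, 0.2274]
eef_rot: [0.825, 3.023, -0.003]
contact_force: [1.0, -0.0, 0.4]
finger_gap: 0.0614
gripper_force: 0.0
```

```bash
python3 -c "
from h import *
snap('wrist','w8')
snap('top','t8')
go()"
```

```text
t 16.1 p [ 0.6864 -0.2687  0.2225] ya 1.038 tilt 0.003 q6 -1.52 gap 0.0614 F [ 0.9  0.2 -0.1] gf 0.0
```

View pics/w8.png

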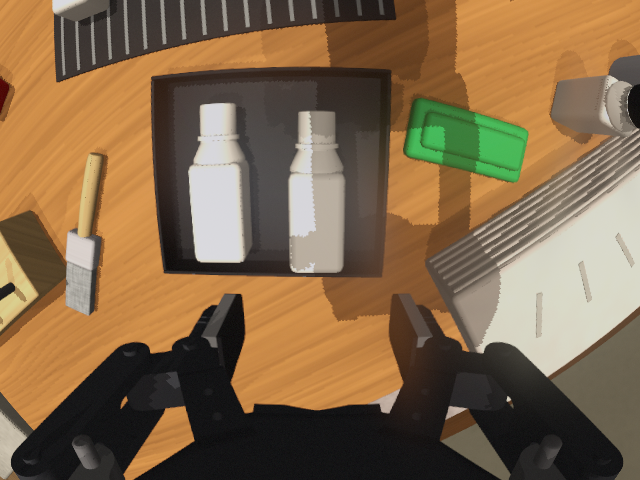

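```bash
cat >> h.py <<'E'
def wet(p,d):
    m=np.zeros(p.shape[:2],np.uint8); m[225:360,290:475]=1
    w=((p.min(2)>120)*m).astype(np.uint8); w=cv2.morphologyEx(w,cv2.MORPH_OPEN,np.ones((4,4)))
    cs,_=cv2.findContours(w,cv2.RETR_EXTERNAL,cv2.CHAIN_APPROX_NONE)
    for c in cs:
        if cv2.contourArea(c)<300: continue
        q=c[:,0].astype(float); X=np.array([back(d,u,.045)[:2] for u in q])
        r=cv2.minAreaRect((X*1000).astype(np.float32)); b=cv2.boxPoints(r)
        e=[b[1]-b[0],b[2]-b[1]]; L=max(e,key=np.linalg.norm); L=L*np.sign(-L[0])
        print("blob area",cv2.contourArea(c),"ctr",np.round(r[0],1),"size",np.round(r[1],1),"mouth ang",np.arctan2(L[1],L[0]).round(3))
E
python3 -c "
from h import *
d=np.load('top.npz')
for f in('top1','t8'): print(f); wet(np.load('pics/'+f+'.npy'),d)"
```

```text
top1
blob area 938.5 ctr [ 298.7 -345.2] size [ 47.6 148.8] mouth ang 2.731
blob area 914.0 ctr [ 424.3 -104.2] size [ 48.  149.6] mouth ang 2.815
t8
blob area 881.5 ctr [ 298.9 -345.4] size [ 46.4 146.4] mouth ang 2.726
blob area 4343.0 ctr [314.8 -89.7] size [183.7 190.1] mouth ang 3.062
blob area 3784.5 ctr [ 486.2 -150.2] size [154.8 196. ] mouth ang 2.662
```

```bash
python3 -c "
from h import *
go((.4711,-.1203,.2,1.239))"
```

```text
t 16.1 p [ 0.6864 -0.2687  0.2225] ya 1.038 tilt 0.003 q6 -1.52 gap 0.0614 F [ 0.9  0.2 -0.1] gf 0.0
[26.09  1.85  2.16] turn -0.201
```

Request:
drive_tool(
  rows=[
    [[95,5,0.5,0.5,-0.1],[95,15,1.2,1,-0.2],[95,26.1,1.9,2.2,-0.2],[95,26.1,1.9,2.2,-0.2],[95,26.1,1.9,2.2,-0.2],[95,26.1,1.9,2.2,-0.2],[95,26.1,1.9,2.2,-0.2],[95,26.1,1.9,2.2,-0.2]],
  ],
)

```text
time_s: 16.9
eef_pos: [0.4711, -0.1199, 0.1976]
eef_rot: [-0.52, -3.098, 0.0]
contact_force: [-0.6, -0.2, -0.0]
finger_gap: 0.0811
gripper_force: 0.0
```

```bash
cat >> h.py <<'E'
def wproj(d,s,X):
    "world->wrist pixel"
    R=Ro.from_rotvec(s["eef_rot"]).as_matrix(); M=np.array(d["mount"]); K=np.array(d["camera_matrix"])
    c=M[:3,:3].T@(R.T@(np.array(X)-s["eef_pos"])-M[:3,3]); th=np.arctan2(np.hypot(c[0],c[1]),c[2])
    return K[:2,2]+K[0,0]*th*c[:2]/np.hypot(c[0],c[1])
def wback(d,s,uv,z):
    R=Ro.from_rotvec(s["eef_rot"]).as_matrix(); M=np.array(d["mount"]); K=np.array(d["camera_matrix"])
    q=(np.array(uv,float)-K[:2,2])/K[0,0]; th=np.hypot(*q)
    r=R@M[:3,:3]@np.r_[q/th*np.sin(th),np.cos(th)]; o=R@M[:3,3]+s["eef_pos"]
    return o+r*(z-o[2])/r[2]
def wsave(fn):
    s=ctrl.state(); d=snap('wrist',fn); np.savez('pics/'+fn+'_c',mount=d['mount'],camera_matrix=d['camera_matrix'],eef_pos=s['eef_pos'],eef_rot=s['eef_rot']); return d,s
def wwet(fn,z=.04):
    d=np.load('pics/'+fn+'_c.npz'); p=np.load('pics/'+fn+'.npy')
    w=((p.min(2)>125)&(np.ptp(p,axis=2)<40)).astype(np.uint8); w[300:]=0; w=cv2.morphologyEx(w,cv2.MORPH_OPEN,np.ones((11,11)))
    cs,_=cv2.findContours(w,cv2.RETR_EXTERNAL,cv2.CHAIN_APPROX_NONE)
    for c in cs:
        if cv2.contourArea(c)<2000: continue
        X=np.array([wback(d,d,u,z)[:2] for u in c[:,0]])
        r=cv2.minAreaRect((X*1000).astype(np.float32)); b=cv2.boxPoints(r)
        L=max([b[1]-b[0],b[2]-b[1]],key=np.linalg.norm); L=L*np.sign(-L[0])
        print("wblob",cv2.boundingRect(c),"ctr",np.round(r[0],1),"size",np.round(r[1],1),"ang",np.arctan2(L[1],L[0]).round(3))
E
python3 -c "
from h import *
wsave('w9'); wwet('w9')
go((.4711,-.1203,.012,1.239))"
```

```text
wblob (289, 123, 65, 134) ctr [ 448.2 -107.6] size [ 52.  112.5] ang 2.83
wblob (496, 77, 144, 207) ctr [504.6 137.2] size [188.3 219.9] ang 2.846
wblob (23, 65, 41, 151) ctr [ 302.4 -347.5] size [ 56.1 151.4] ang 2.635
t 16.95 p [ 0.4714 -0.1201  0.1977] ya 1.238 tilt 0.001 q6 -1.65 gap 0.0812 F [-0.1 -0.7 -0.7] gf 0.0
[ 0.01 -0.02 18.57] turn -0.001
```

View pics/w9.png

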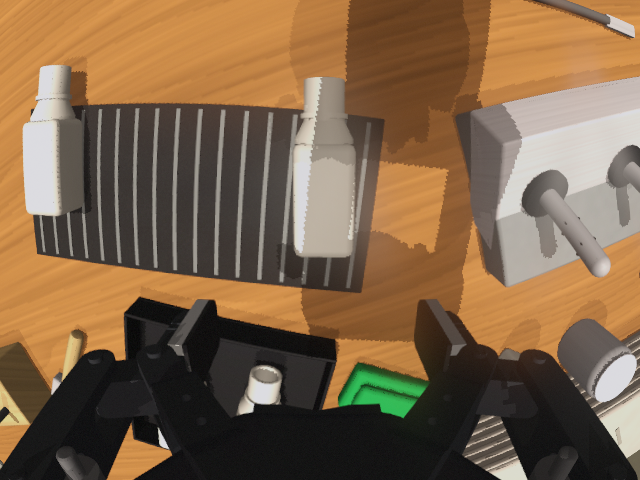

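Request:
drive_tool(
  rows=[
    [[95,0,0.3,5,0],[95,0,0.3,10,0],[95,0,0.3,15,0],[95,0,0.3,18.4,0],[95,0,0.3,18.4,0],[20,0,0.3,18.4,0],[20,0,0.3,18.4,0],[20,0,0.3,18.4,0],[20,0,0.3,18.4,0]],
  ],
  grip_force=20,
)

```text
time_s: 17.85
eef_pos: [0.4731, -0.1174, 0.0163]
eef_rot: [0.52, 3.094, -0.002]
contact_force: [2.1, -1.3, 8.6]
finger_gap: 0.0502
gripper_force: 21.4
```

Request:
drive_tool(
  rows=[
    [[20,0.2,0,-2.5,0],[20,0.6,0,-5,0],[20,1.5,0,-7.5,0],[20,3,0,-9.5,0],[20,4,0,-10.5,0],[20,4,0,-13,0],[20,4,0,-18,0],[20,4,0,-20,0],[20,4,0,-20,0]],
  ],
)

```text
time_s: 18.75
eef_pos: [0.4349, -0.1041, 0.2185]
eef_rot: [0.519, 3.092, -0.003]
contact_force: [0.7, -0.1, -1.3]
finger_gap: 0.0498
gripper_force: 21.5
```

```bash
python3 -c "
from h import *
d,s=wsave('w10'); p=np.load('pics/w10.npy'); 
go((.54,.178,.36,1.552))
# bottle extents in centre columns
print([ (v,p[v,320].tolist()) for v in range(20,430,12)])
# pictures of expected rim centre for tilt angles below horizontal
R=Ro.from_rotvec(s['eef_rot']).as_matrix()
for th in (0,15,30,45,60,75,90):
    a=np.radians(th); g=np.array([0,0,-.019])
    f=lambda along,perp: wproj(d,s,s['eef_pos']+R@(g+[along*np.cos(a)-perp*np.sin(a)*0,0,along*np.sin(a)])).round(0)
    print(th,'rim',f(.123,0),'shoulder',f(.076,0))
"
```

```text
t 18.8 p [ 0.4343 -0.1038  0.2162] ya 1.238 tilt 0.004 q6 -1.65 gap 0.0502 F [ 0.2 -1.  -1.9] gf 21.5
[ -0.84  30.09 -14.39] turn -0.314
[(20, [126, 140, 151]), (32, [127, 140, 151]), (44, [127, 140, 151]), (56, [128, 141, 152]), (68, [129, 142, 153]), (80, [129, 143, 154]), (92, [130, 143, 154]), (104, [124, 139, 148]), (116, [126, 140, 150]), (128, [126, 140, 150]), (140, [128, 142, 151]), (152, [130, 142, 152]), (164, [123, 136, 145]), (176, [131, 143, 153]), (188, [133, 146, 156]), (200, [132, 146, 155]), (212, [133, 145, 155]), (224, [133, 146, 155]), (236, [133, 146, 155]), (248, [165, 175, 179]), (260, [132, 145, 154]), (272, [131, 144, 154]), (284, [205, 211, 212]), (296, [210, 216, 217]), (308, [129, 142, 151]), (320, [128, 141, 151]), (332, [126, 140, 149]), (344, [126, 140, 150]), (356, [126, 140, 150]), (368, [125, 139, 148]), (380, [157, 172, 183]), (392, [158, 173, 184]), (404, [152, 167, 178]), (416, [20, 20, 19]), (428, [23, 20, 21])]
0 rim [317.  -7.] shoulder [317. 126.]
15 rim [317.  28.] shoulder [317. 133.]
30 rim [317.  68.] shoulder [317. 151.]
45 rim [316. 109.] shoulder [316. 174.]
60 rim [316. 152.] shoulder [316. 201.]
75 rim [316. 196.] shoulder [316. 232.]
90 rim [316. 240.] shoulder [316. 263.]
```

```bash
cat >> h.py <<'E'
def prof(fn,rows):
    p=np.load('pics/'+fn+'.npy').astype(int); g=(p.min(2)>95)&(np.ptp(p,axis=2)<45)
    o=[]
    for v in rows:
        if not g[v,320]: o.append((v,0)); continue
        a=320
        while a>0 and g[v,a-1]: a-=1
        b=320
        while b<639 and g[v,b+1]: b+=1
        o.append((v,a,b))
    return o
E
python3 -c "
from h import *
print(prof('w10',range(0,420,8)))
d=np.load('pics/w10_c.npz');R=Ro.from_rotvec(d['eef_rot']).as_matrix()
for th in (0,5,10,20,30,60):
    a=np.radians(th); g=np.array([0,0,-.019])
    # points: upper rim edge, shoulder upper edge half-width
    f=lambda al,pe,y: wproj(d,d,d['eef_pos']+R@(g+[al*np.cos(a)+pe*np.sin(a),y,al*np.sin(a)-pe*np.cos(a)])).round(0)
    print(th,'rimtop',f(.123,.017,0),'rim side',f(.123,0,.017),'shoulder',f(.076,.02,.025))
t=np.load('top.npz')
print('tin',back(t,(222,158),.09),'sealer',back(t,(264,153),.149))
"
```

```text
[(0, 284, 366), (8, 283, 371), (16, 283, 371), (24, 282, 371), (32, 281, 371), (40, 281, 371), (48, 281, 370), (56, 281, 370), (64, 280, 370), (72, 280, 370), (80, 273, 372), (88, 0), (96, 279, 370), (104, 275, 372), (112, 272, 376), (120, 268, 380), (128, 263, 383), (136, 259, 387), (144, 256, 391), (152, 256, 391), (160, 253, 386), (168, 244, 397), (176, 243, 400), (184, 242, 401), (192, 242, 400), (200, 242, 400), (208, 243, 399), (216, 243, 398), (224, 243, 398), (232, 243, 397), (240, 244, 398), (248, 244, 397), (256, 244, 396), (264, 245, 395), (272, 245, 394), (280, 246, 394), (288, 246, 393), (296, 246, 397), (304, 247, 398), (312, 247, 390), (320, 248, 388), (328, 248, 387), (336, 249, 386), (344, 250, 385), (352, 250, 384), (360, 251, 383), (368, 251, 382), (376, 251, 381), (384, 252, 380), (392, 253, 379), (400, 251, 376), (408, 306, 327), (416, 0)]
0 rimtop [317. -27.] rim side [367.  -6.] shoulder [405. 127.]
5 rimtop [317. -17.] rim side [363.   5.] shoulder [400. 122.]
10 rimtop [317.  -5.] rim side [360.  17.] shoulder [395. 120.]
20 rimtop [317.  19.] rim side [355.  42.] shoulder [387. 121.]
30 rimtop [317.  45.] rim side [351.  68.] shoulder [381. 128.]
60 rimtop [316. 128.] rim side [344. 152.] shoulder [368. 171.]
tin [0.7382 0.1457 0.09  ] sealer [0.7209 0.0351 0.149 ]
```

```bash
python3 -c "
from h import *
d=np.load('pics/w10_c.npz');R=Ro.from_rotvec(d['eef_rot']).as_matrix()
for s in (.045,.05,.055,.06,.065,.07):
  for th in (-5,0,5,10,20):
    a=np.radians(th); g=np.array([0,0,-.019])
    f=lambda al,pe,y: wproj(d,d,d['eef_pos']+R@(g+[al*np.cos(a)+pe*np.sin(a),y,al*np.sin(a)-pe*np.cos(a)])).round(0)
    print(s,th,'rimtop',f(s+.047,.017,0),'rimside',f(s+.047,0,.017)[0]-316,'flange',f(s+.018,.018,0)[1],'shoulder',f(s,.025,.022))
"
```

```text
0.045 -5 rimtop [317.  72.] rimside 56.0 flange 179.0 shoulder [397. 249.]
0.045 0 rimtop [317.  70.] rimside 52.0 flange 170.0 shoulder [394. 237.]
0.045 5 rimtop [317.  71.] rimside 49.0 flange 164.0 shoulder [392. 227.]
0.045 10 rimtop [317.  74.] rimside 46.0 flange 160.0 shoulder [390. 218.]
0.045 20 rimtop [317.  84.] rimside 42.0 flange 157.0 shoulder [385. 205.]
0.05 -5 rimtop [317.  54.] rimside 56.0 flange 161.0 shoulder [398. 232.]
0.05 0 rimtop [317.  54.] rimside 52.0 flange 153.0 shoulder [395. 220.]
0.05 5 rimtop [317.  56.] rimside 49.0 flange 147.0 shoulder [393. 210.]
0.05 10 rimtop [317.  60.] rimside 46.0 flange 144.0 shoulder [390. 201.]
0.05 20 rimtop [317.  72.] rimside 41.0 flange 143.0 shoulder [384. 190.]
0.055 -5 rimtop [317.  36.] rimside 56.0 flange 142.0 shoulder [399. 215.]
0.055 0 rimtop [317.  37.] rimside 52.0 flange 135.0 shoulder [396. 202.]
0.055 5 rimtop [317.  41.] rimside 49.0 flange 131.0 shoulder [393. 193.]
0.055 10 rimtop [317.  46.] rimside 46.0 flange 129.0 shoulder [390. 185.]
0.055 20 rimtop [317.  61.] rimside 41.0 flange 130.0 shoulde
[... 415 characters left out ...]
de 56.0 flange 105.0 shoulder [402. 178.]
0.065 0 rimtop [317.   6.] rimside 52.0 flange 101.0 shoulder [398. 166.]
0.065 5 rimtop [317.  13.] rimside 48.0 flange 99.0 shoulder [394. 158.]
0.065 10 rimtop [317.  21.] rimside 45.0 flange 99.0 shoulder [390. 152.]
0.065 20 rimtop [317.  40.] rimside 40.0 flange 104.0 shoulder [383. 146.]
0.07 -5 rimtop [317. -16.] rimside 56.0 flange 87.0 shoulder [403. 159.]
0.07 0 rimtop [317.  -9.] rimside 52.0 flange 83.0 shoulder [398. 148.]
0.07 5 rimtop [317.  -1.] rimside 48.0 flange 83.0 shoulder [394. 141.]
0.07 10 rimtop [317.   9.] rimside 45.0 flange 84.0 shoulder [390. 136.]
0.07 20 rimtop [317.  30.] rimside 40.0 flange 92.0 shoulder [382. 132.]
```

```bash
python3 -c "
from h import *
go((.685,.2785,.30,1.552),(.685,.2785,.122,1.552),(.665,.2785,.122,1.552))
"
```

```text
t 18.8 p [ 0.4343 -0.1038  0.2162] ya 1.238 tilt 0.004 q6 -1.65 gap 0.0502 F [ 0.2 -1.  -1.9] gf 21.5
[-11.24  44.32  -8.35] turn -0.314
[-11.17  44.33   9.45] turn -0.314
[-9.28 43.68  9.44] turn -0.314
```

Request:
drive_tool(
  rows=[
    [[20,0,0,-5,0],[20,-2,6,-8.4,-0.1],[20,-5,18,-8.4,-0.2],[20,-8,31,-8.4,-0.314],[20,-11.2,44.3,-8.4,-0.314],[20,-11.2,44.3,-8.4,-0.314],[20,-11.2,44.3,-8.4,-0.314],[20,-11.2,44.3,-8.4,-0.314],[20,-11.2,44.3,-8.4,-0.314],[20,-11.2,44.3,-8.4,-0.314],[20,-11.2,44.3,-8.4,-0.314],[20,-11.2,44.3,-8.4,-0.314]],
  ],
)

```text
time_s: 20.0
eef_pos: [0.6848, 0.2805, 0.2952]
eef_rot: [-0.026, -3.138, 0.001]
contact_force: [-1.7, -0.7, -1.4]
finger_gap: 0.0495
gripper_force: 21.8
```

```bash
python3 -c "
from h import *
go((.685,.2785,.122,1.552),(.665,.2785,.122,1.552))
wsave('w11'); print(prof('w11',[0,8,80,88,96,160,170]))
"
```

```text
t 20.0 p [0.6848 0.2805 0.2952] ya 1.554 tilt 0.004 q6 -1.27 gap 0.0495 F [-1.7 -0.7 -1.4] gf 21.8
[-0.08 -0.19 17.32] turn 0.002
[ 1.92 -0.22 17.32] turn 0.002
[(0, 290, 366), (8, 288, 370), (80, 274, 372), (88, 267, 489), (96, 93, 371), (160, 249, 386), (170, 242, 397)]
```

Request:
drive_tool(
  rows=[
    [[20,0,-0.2,5,0],[20,0,-0.2,10,0],[20,0,-0.2,15,0],[20,0,-0.2,17.3,0],[20,0,-0.2,17.3,0],[20,1,-0.2,17.3,0],[20,2,-0.2,17.3,0],[20,2.5,-0.2,17.3,0],[20,2.8,-0.2,17.3,0],[20,2.8,-0.2,17.3,0]],
  ],
)

```text
time_s: 21.05
eef_pos: [0.6589, 0.2769, 0.13]
eef_rot: [0.03, 3.131, 0.003]
contact_force: [20.0, -0.9, 5.2]
finger_gap: 0.0498
gripper_force: 20.7
```

Request:
drive_tool(
  rows=[
    [[20,0.2,0,-1.4,0],[20,0.6,0,-2.7,0],[20,1.0,0,-3.6,0],[20,1.5,0,-4.5,0],[20,2.0,0,-5.4,0],[20,2.6,0,-6.2,0],[20,3.3,0,-7,0],[20,4.1,0,-7.7,0],[20,5,0,-8.3,0],[20,5.8,0,-8.8,0],[20,5.8,0,-8.8,0]],
  ],
)

```text
time_s: 22.15
eef_pos: [0.5976, 0.2783, 0.2144]
eef_rot: [0.029, 3.141, 0.0]
contact_force: [-0.2, 0.2, -0.3]
finger_gap: 0.0502
gripper_force: 19.8
```

```bash
cat >> h.py <<'E'
def pred(fn,ss,ths):
    d=np.load('pics/'+fn+'_c.npz');R=Ro.from_rotvec(d['eef_rot']).as_matrix()
    for s in ss:
      for th in ths:
        a=np.radians(th); g=np.array([0,0,-.019])
        f=lambda al,pe,y: wproj(d,d,d['eef_pos']+R@(g+[al*np.cos(a)+pe*np.sin(a),y,al*np.sin(a)-pe*np.cos(a)])).round(0)
        print(s,th,'rimtop',f(s+.047,.017,0)[1],'rimhw',f(s+.047,0,.017)[0]-316,'flange',f(s+.018,.018,0)[1],'shoulder',f(s,.025,.022)[1])
E
python3 -c "
from h import *
go()
wsave('w12'); print(prof('w12',range(0,250,8))); pred('w12',[.07],[10,20,30,40,50,60,70])
"
```

```text
t 22.15 p [0.5976 0.2783 0.2144] ya 1.552 tilt 0.001 q6 -1.23 gap 0.0502 F [-0.2  0.2 -0.3] gf 19.8
[(0, 0), (8, 0), (16, 0), (24, 195, 374), (32, 142, 379), (40, 103, 382), (48, 70, 381), (56, 50, 380), (64, 38, 380), (72, 27, 379), (80, 0), (88, 0), (96, 0), (104, 313, 324), (112, 312, 324), (120, 313, 324), (128, 0), (136, 0), (144, 302, 331), (152, 177, 342), (160, 290, 346), (168, 169, 371), (176, 165, 371), (184, 159, 371), (192, 58, 372), (200, 59, 371), (208, 246, 370), (216, 264, 369), (224, 261, 372), (232, 260, 373), (240, 259, 374), (248, 258, 375)]
0.07 10 rimtop 9.0 rimhw 44.0 flange 84.0 shoulder 135.0
0.07 20 rimtop 30.0 rimhw 39.0 flange 92.0 shoulder 132.0
0.07 30 rimtop 54.0 rimhw 35.0 flange 105.0 shoulder 135.0
0.07 40 rimtop 79.0 rimhw 32.0 flange 121.0 shoulder 143.0
0.07 50 rimtop 106.0 rimhw 30.0 flange 139.0 shoulder 155.0
0.07 60 rimtop 133.0 rimhw 28.0 flange 160.0 shoulder 169.0
0.07 70 rimtop 161.0 rimhw 27.0 flange 182.0 shoulder 186.0
```

Request:
drive_tool(
  rows=[
    [[20,-1.2,0,-1.5,0],[20,-2,0,-3.5,0],[20,-2,0,-3.5,0],[20,-2,0,-3.5,0]],
  ],
)

```text
time_s: 22.6
eef_pos: [0.6184, 0.2777, 0.2475]
eef_rot: [-0.03, -3.141, 0.0]
contact_force: [0.4, -0.4, -1.6]
finger_gap: 0.0494
gripper_force: 19.9
```

```bash
python3 -c "
from h import *
go()
d,s=wsave('w13')
pred('w13',[.07],[50,60,70])
for k in (.0,.06,.085): print(wproj(d,s,[.501+.5*k,.2790,.075+.866*k]))
cv2.imwrite('pics/w13z.png',cv2.resize(np.load('pics/w13.npy')[20:320,170:470],None,fx=1.9,fy=1.9))
"
```

```text
t 22.6 p [0.6184 0.2777 0.2475] ya 1.552 tilt 0.001 q6 -1.24 gap 0.0494 F [ 0.4 -0.4 -1.6] gf 19.9
0.07 50 rimtop 106.0 rimhw 30.0 flange 139.0 shoulder 155.0
0.07 60 rimtop 133.0 rimhw 28.0 flange 160.0 shoulder 170.0
0.07 70 rimtop 161.0 rimhw 27.0 flange 182.0 shoulder 186.0
[315.0856  81.5342]
[315.636  113.3382]
[315.9349 130.7591]
```

View pics/w13z.png

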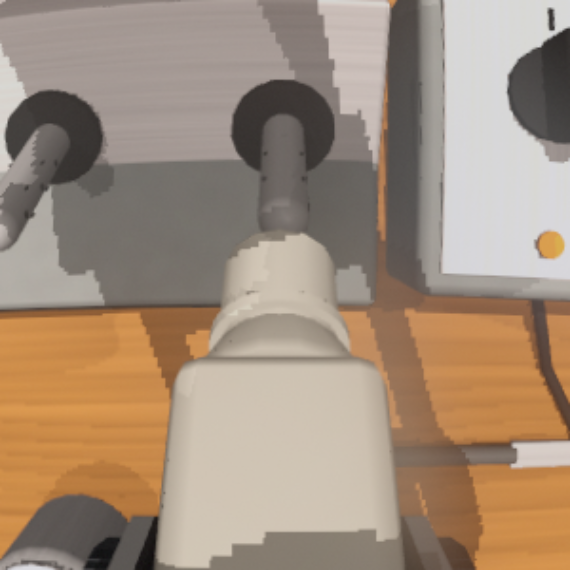

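Request:
drive_tool(
  rows=[
    [[20,1.15,0.05,-0.7,0],[20,1.15,0.05,-0.7,0],[20,1.65,0.05,0.17,0],[20,2.15,0.05,1.03,0],[20,2.65,0.05,1.9,0],[20,3.15,0.05,2.76,0],[20,3.65,0.05,3.63,0],[20,3.65,0.05,3.63,0]],
  ],
)

```text
time_s: 23.45
eef_pos: [0.5833, 0.2788, 0.2142]
eef_rot: [0.03, 3.134, 0.002]
contact_force: [11.1, -0.8, 20.1]
finger_gap: 0.0497
gripper_force: 22.8
```

```bash
python3 -c "
from h import *
go()
wsave('w14'); print(prof('w14',range(80,220,6))); pred('w14',[.07],[50,60,70])"
```

```text
t 23.45 p [0.5833 0.2788 0.2142] ya 1.552 tilt 0.007 q6 -1.22 gap 0.0497 F [11.1 -0.8 20.1] gf 22.8
[(80, 35, 379), (86, 25, 379), (92, 23, 378), (98, 0), (104, 0), (110, 0), (116, 0), (122, 312, 323), (128, 311, 322), (134, 0), (140, 0), (146, 0), (152, 0), (158, 0), (164, 300, 333), (170, 178, 371), (176, 175, 371), (182, 172, 371), (188, 170, 371), (194, 167, 371), (200, 164, 371), (206, 161, 371), (212, 60, 370), (218, 61, 370)]
0.07 50 rimtop 106.0 rimhw 30.0 flange 139.0 shoulder 155.0
0.07 60 rimtop 133.0 rimhw 28.0 flange 160.0 shoulder 169.0
0.07 70 rimtop 161.0 rimhw 27.0 flange 182.0 shoulder 186.0
```

```bash
python3 -c "
from h import *
d=np.load('pics/w14_c.npz')
for k in (.0,.04,.0625,.076,.085): print(k,wproj(d,d,[.502+.5*k,.2800,.075+.866*k]))
p=np.load('pics/w14.npy')
for v in range(92,200,6): print(v,p[v,290:350:6].mean(1).astype(int).tolist() if 0 else [int(x.mean()) for x in p[v,284:352:6]])
"
```

```text
0.0 [315.2913 121.0633]
0.04 [315.8095 149.8753]
0.0625 [316.1659 169.8042]
0.076 [316.4074 183.3574]
0.085 [316.5814 193.1486]
92 [155, 154, 154, 155, 155, 155, 155, 137, 124, 124, 123, 123]
98 [154, 154, 155, 154, 147, 80, 78, 145, 123, 123, 124, 124]
104 [157, 157, 156, 52, 56, 54, 55, 54, 55, 120, 123, 123]
110 [157, 157, 54, 54, 52, 54, 54, 54, 55, 57, 108, 126]
116 [155, 51, 54, 54, 52, 52, 52, 56, 55, 56, 58, 122]
122 [158, 56, 54, 52, 65, 105, 105, 90, 55, 56, 59, 123]
128 [156, 53, 53, 51, 93, 105, 104, 93, 55, 57, 60, 124]
134 [156, 54, 54, 52, 94, 104, 99, 94, 53, 57, 59, 124]
140 [156, 156, 52, 52, 95, 97, 99, 96, 57, 59, 67, 123]
146 [111, 112, 101, 54, 81, 96, 98, 96, 57, 66, 98, 98]
152 [113, 113, 113, 94, 88, 96, 98, 97, 93, 96, 97, 98]
158 [112, 114, 114, 94, 89, 98, 99, 136, 94, 97, 99, 100]
164 [112, 113, 114, 157, 192, 191, 191, 187, 120, 97, 152, 153]
170 [114, 113, 179, 195, 188, 192, 192, 189, 184, 172, 152, 151]
176 [113, 162, 182, 195, 188, 193, 192, 190, 184, 172, 151, 152]
182 [113, 167, 183, 184, 189, 193, 192, 190, 185, 173, 154, 153]
188 [162, 168, 174, 185, 190, 194, 193, 189, 185, 173, 155, 153]
194 [144, 159, 176, 187, 191, 193, 193, 190, 185, 173, 156, 153]
```

Request:
drive_tool(
  rows=[
    [[20,-0.7,0.05,0.3,0],[20,-0.7,0.05,0.6,0],[20,-0.3,0.05,1.3,0],[20,0.1,0.05,2,0],[20,0.5,0.05,2.7,0],[20,0.9,0.05,3.4,0],[20,1.3,0.05,4.1,0],[20,1.3,0.05,4.1,0]],
  ],
)

```text
time_s: 24.3
eef_pos: [0.571, 0.2807, 0.1739]
eef_rot: [0.029, 3.132, 0.006]
contact_force: [13.5, 6.1, 24.7]
finger_gap: 0.0498
gripper_force: 22.5
```

```bash
python3 -c "
from h import *
go((.5605,.279,.157,1.552))
wsave('w15'); print(prof('w15',range(80,220,6))); "
```

```text
t 24.3 p [0.571  0.2807 0.1739] ya 1.552 tilt 0.01 q6 -1.22 gap 0.0498 F [13.5  6.1 24.7] gf 22.5
[ 1.06 -0.2   1.68] turn 0.0
[(80, 18, 389), (86, 10, 388), (92, 1, 387), (98, 0, 386), (104, 0, 386), (110, 0, 385), (116, 0), (122, 0), (128, 0), (134, 0), (140, 309, 321), (146, 308, 321), (152, 0), (158, 0), (164, 0), (170, 304, 329), (176, 300, 329), (182, 294, 330), (188, 158, 330), (194, 155, 330), (200, 152, 328), (206, 150, 376), (212, 147, 330), (218, 146, 376)]
```

Request:
drive_tool(
  rows=[
    [[20,0.3,0.2,0.6,0],[20,0.7,0.2,1.2,0],[20,1,0.2,1.8,0],[20,1.2,0.2,2.2,0],[20,1.2,0.2,2.2,0]],
  ],
)

```text
time_s: 24.85
eef_pos: [0.5564, 0.2817, 0.148]
eef_rot: [-0.029, -3.141, 0.001]
contact_force: [1.2, 0.1, -0.2]
finger_gap: 0.0319
gripper_force: 25.0
```

```bash
python3 -c "
from h import *
go((.5605,.279,.157,1.552))
wsave('w16'); print(prof('w16',range(120,240,6)));pred('w16',[.07],[50,55,60,65,70])
d=np.load('pics/w16_c.npz'); print(wproj(d,d,[.502,.28,.075])) "
```

```text
t 24.85 p [0.5564 0.2817 0.148 ] ya 1.552 tilt 0.001 q6 -1.21 gap 0.0319 F [ 1.2  0.1 -0.2] gf 25.0
[-0.41 -0.26 -0.9 ] turn 0.0
[(120, 0, 394), (126, 0, 393), (132, 0, 392), (138, 0), (144, 0), (150, 0), (156, 0), (162, 0), (168, 0), (174, 0), (180, 318, 327), (186, 307, 329), (192, 299, 329), (198, 299, 330), (204, 194, 330), (210, 301, 327), (216, 145, 330), (222, 142, 330), (228, 141, 331), (234, 137, 331)]
0.07 50 rimtop 106.0 rimhw 30.0 flange 139.0 shoulder 155.0
0.07 55 rimtop 120.0 rimhw 29.0 flange 149.0 shoulder 162.0
0.07 60 rimtop 133.0 rimhw 28.0 flange 160.0 shoulder 170.0
0.07 65 rimtop 147.0 rimhw 27.0 flange 171.0 shoulder 178.0
0.07 70 rimtop 161.0 rimhw 27.0 flange 182.0 shoulder 186.0
[311.4287 165.667 ]
```

Request:
drive_tool(
  rows=[
    [[85,0,0,0,0],[85,0,0,0,0],[85,0,0,0,0]],
  ],
)

```text
time_s: 25.2
eef_pos: [0.5569, 0.2818, 0.1488]
eef_rot: [-0.03, -3.141, 0.0]
contact_force: [-0.8, 0.2, 0.2]
finger_gap: 0.0721
gripper_force: 0.0
```

```bash
cat >> h.py <<'E'
def asc(p,x0,y0,x1,y1,sx,sy):
    q=cv2.resize(p[y0:y1,x0:x1],((x1-x0)//sx,(y1-y0)//sy),interpolation=cv2.INTER_AREA).astype(int)
    for i,r in enumerate(q):
        print("%3d "%(y0+i*sy)+"".join("w" if (c[2]-c[0]>55) else " .:-=+*#%@"[min(9,int(c.mean())//26)] for c in r))
E
python3 -c "
from h import *
go()
wsave('w17'); asc(np.load('pics/w17.npy'),160,60,480,440,5,8)
snap('scene','s17'); print(); asc(np.load('pics/s17.npy'),330,120,450,240,2,4)"
```

```text
t 25.2 p [0.5569 0.2818 0.1488] ya 1.552 tilt 0.0 q6 -1.21 gap 0.0721 F [-0.8  0.2  0.2] gf 0.0
 60 ==========================================+***w-::::=+++#%%%%%%%
 68 ===============++++++++++==================+***-::::=+++#%%%%%%%
 76 +++++++++++++***********++==================+##+::::=+*+#%%%%%%%
 84 ***++++++++++++++++++++++++==================*#=::::=+*+#%%%%%%%
 92 ++++++++++++++++++++++++++++==================#=::::=+++#%%%%%%%
100 ++++++++*****************++++=================*-::::=+++#%%%%%%%
108 +++++++*********************+=================+::::-=+*+#%%%%%%%
116 +++++++++++***************++++=================::::-=+*+#%%%%%%%
124 ++++++++++++++++++*++*++++++++================-::::-=+*+#%%%%%%%
132 ****+*+++**********++++++++==--:--============-::::-=+*+#%%%%%%%
140 =+++++++++**************+=:........:-=========:::::-=+*+%%%%%%%%
148 .:-+++++++++++++++++++++::.........::-========:::::-=+*+%%%%%%%%
156 ...:+++++++*********+==-::...::::..:::-=======:::::-=+**%%%%%%%%
164 ....-+************++===:....:----:.:::-+**+==-:::::-=+**%%%%%%%%
172 ....:++++++++++***+====:...:----=-
[... 3489 characters left out ...]
#%#%%*++*+===+****+-:.::w-====+*******www--=wwwwww
200 %%%+-:-+*==+*#********++***=:::wwwww--====+*#****+--wwwwwwww
204 %%*::+=--=**************+-:::wwwwwwwww-=====****+-wwwwwwwwww
208 %%#::::::=************+-:::wwwwwwwwwwwww-====++=wwwwwwwwwwww
212 #%%%+=-====+********+-::-wwwwwwwwwwwwwwwww---:-wwwwwwwwwwwww
216 =*%##*****+===****+:::-wwwwwwwwwwwwwwwwwwwwwwwwwwwwwwwwwww*#
220 ====+***********=:::wwwwwwwwwwwwwwwwwwwwww##**wwwwwwwwwww#%%
224 =====-+*******=:::wwwwwwwwwwwwwwwwwwwww#%%%%%%%%#wwwwww#%%%%
228 ww==-=--=+*+=---wwwwwwwwwwwwwwwwwwwwww*%%%%%%%%%%#www*#%%%%%
232 wwwwww--------wwwwwwwwwwwwwwwwwwwwwww-+*%%%%%%%%%*w*#%%%%%%%
236 wwwwwwww----wwwwwwwwwwwwwwwwww::::::w--++*#####*++#%%%%%%%%%
```

```bash
python3 -c "
from h import *
for f in ('w14','w15','w16'):
    print(f); asc(np.load('pics/'+f+'.npy'),240,84,410,410,4,8)"
```

```text
w14
 84 +++++++++++++++++++++==========+##=::--=+*
 92 ++**************++==++==========*#-:---=+*
100 ++++++*+++++++=:::::::::-=======+*-:---=+*
108 ++++++++++++=:::::::::::::=======+-----=+*
116 ***********+::::::---:::::-=======-----=+*
124 +**********+:::::-==--:::::=======-----=+*
132 ++++++++++++-:::------::::========-----=+*
140 =============-::------:::-=======w-----=+*
148 ===============--------------=---------=+*
156 ==================++*+=--==+++==-------=+*
164 =============+*########**++++++=-------=+*
172 ============**#########***+++++=--------+*
180 ========++++***########***++++++=-------=+
188 ==++++*****+***########***++++++=-------=+
196 =+*********+***###***##***++++++==-----===
204 ==*********+*###########**+++++++w==---===
212 ===*************************++++ww=w==-===
220 www====ww**++++++++++++++++**wwwwwwwww==ww
228 wwwwwwwww*++++*********++++++wwwwwwwwwwwww
236 wwwwwwww=++****************++=wwwwwwwwwwww
244 wwwww=+************************++wwwwwwwww
252 wwww+*#########################**+wwwwwwww
260 wwww**##########################**=wwwwwww
268 wwww**#####
[... 3841 characters left out ...]
www--
284 wwwww---.:wwww=+++++==-w::::::-------wwww-
292 wwww---:..wwwww--------:wwww:.::--::-wwwww
300 w...---. .---===++++++===---:..:::::::wwww
308   .:--: .---===+++++++===----..::::::::www
316   .:--. .----==+++++++===----:..::::...:ww
324   .:--. .-===--==============:..--::....:w
332 .   .:. .-======++++++++++===...::........
340       .  -======++++++++++===.............
348       . .======+++++++++++===.............
356         :=+++++******+*+++++=:.. .........
364       . :=+++************+++=:..  ........
372       -:--+++************+++=-:-.  .......
380       ww=--+++***********++=-=ww.    .....
388       ww-=======+++++++=====+=ww          
396       ....::--===++++===--:::...
```

Request:
drive_tool(
  rows=[
    [[95,0,0,-5,0],[95,0,0,-10,0],[95,6,0,-13,0],[95,16,0,-15,0],[95,16,0,-15,0],[95,16,0,-15,0]],
  ],
)

```text
time_s: 25.9
eef_pos: [0.3939, 0.2849, 0.3009]
eef_rot: [0.028, 3.139, 0.002]
contact_force: [0.7, -0.0, 0.1]
finger_gap: 0.0814
gripper_force: 0.0
```

```bash
python3 -c "
from h import *
go()
snap('top','t18'); p=np.load('pics/t18.npy'); asc(p,90,110,300,300,3,5)
d=np.load('top.npz'); wet(p,d)"
```

```text
t 25.9 p [0.3939 0.2849 0.3009] ya 1.553 tilt 0.002 q6 -1.09 gap 0.0814 F [ 0.7 -0.   0.1] gf 0.0
110 wwwwwwwwwwwwwwwwwwwwwww+********++*****++*******+******+********+*****
115 wwwwwwwwwwwwwwwwwwwwwwww********+*******+*******+******+**************
120 wwwwwwwwwwwwwwwwwwwwwwww********+********+****************************
125 wwwwwwwwwwwwwwwwwwwwwwww**********************************************
130 wwwwwwwwwwwwwwwwwwwwwwww***************************************+++++++
135 wwwwwwwwwwwwwwwwwwwwwwww**********************+++++++=====--===-------
140 wwwwwwwwwwwwwwwwwwwwwwww+****++++++++=====----=----------------:---:=-
145 wwwwwwwwwwwwwwwwwwwwwwwww===--=----------++**+=-=-:-=--:....::------ww
150 wwwwwwwwwwwwwwwwwwwwwwwwww:-=---=------=*******+--wwwww......wwwwwwwww
155 wwwwwwwwwwwwwwwwwwwwwwwwwww-:--:-----ww+********-wwwwww: .. .+=wwwwwww
160 wwwwwwwwwwwwwwwwwwwwwwwwwwwwwwwwwwwwwww+*******+-:wwww==:..:==-wwwwwww
165 wwwwwwwwwwwwwwwwwwwwwwwwwwwwwwwwwwwwwwww=*****+-:.wwwww:-=++-::wwwwww-
170 .wwwwwwwwwwwwwwwwwwwwwwwwwwwwwwwwwwwwwwww:----:..:wwwwww::=-:::wwwwwww
175 w.wwwwwwwwwwwwwwwwwwwww
[... 1218 characters left out ...]
 ..=*********=--=****=wwwwwww
260 *******++*****-......:===-:::-====+***************************=wwwwwww
265 ****++++=+*****-.....-=======+*+===+**************************-wwwwwww
270 *+++++===-=*****-....:-..:-=========*************+++++++++++++-wwwwwww
275 +++===--:::=*****-...:-:.  .---------=++++++++++++++++++++++++=wwwwwww
280 ===--::-==:.=*****:.....   :===-===-:--+++++++++++==+=========-wwwwwww
285 --::-=++-::::+*****:....   :========-::::------wwwwwwwwwwwwwwwwwwwwwww
290 ::=++=:::::--.=*****:...:wwwwwwwwwwwwww..wwwwwwwwwwwwwwwwwwwwwwwwwwwww
295 ww--------:..:w+*****:...:wwwwwwwwwwwwwwwwwwwwwwwwwwwwwwwwwwwwwwwwwwww
blob area 934.0 ctr [ 299.1 -345.4] size [ 47.6 148. ] mouth ang 2.731
```

```bash
python3 -c "
from h import *
sc=np.load('scene.npz'); tp=np.load('top.npz')
snap('scene','s18'); p=np.load('pics/s18.npy'); asc(p,360,130,450,230,1,2)
# prediction: bottle lying along x with base at (xb,.27)
for xb in (.70,.71,.72,.73):
  for y in (.26,.27): print(xb,y,'top: base top edge',proj(tp,[xb,y,.05]),'shoulder',proj(tp,[xb-.1,y,.05]),'rim',proj(tp,[xb-.147,y,.042]),'| scene base',proj(sc,[xb,y,.05]),'sh',proj(sc,[xb-.1,y,.05]),'rim',proj(sc,[xb-.147,y,.04]))
"
```

```text
130 wwwwwwwwwwwwwwwwwwwwwwwwwwwwwwwwwww===:...................................................
132 wwwwwwwwwwwwwwwwwwwwwwwwwwwwwwwww+*#%%%*=:................................................
134 wwwwwwwwwwwwwwwwwwwwwwwwwwwwwww**%%@#++#@%#+:.............................................
136 wwwwwwwwwwwwwwwwwwwwwwwwwwww++#%%%@-..-=:=#%@%*=:.........................................
138 wwwwwwwwwwwwwwwwwwwwwwwwww*##%%%%%%:.......:-+#%%*=:......................................
140 wwwwwwwwwwwwwwwwwwwwwww=+***###=+%=........... *%%%##=:...................................
142 wwwwwwwwwwwwwwwwwwwww===*********#:............@%%%%%%%#+-................................
144 wwwwwwwwwwwwwwwwww=-=+************............=@%%%%%%%%%%#*=:............................
146 wwwwwwwwwwwwwwwww-====+***********=......:...-%##%%%%%%%%%%%%%*=:.........................
148 wwwwwwwwwwwwwwww-:---====+**********=-:.:::-=***#%%%%%%%%%%%%%%%##=-....................ww
150 wwwwwwwwwwwwwwww-::::---====+**************%**##%%%%%%%%%%%%%%%%%#***w................wwww
152 wwwwwwwwwwwwwwww:-++::::---====++************+%%%%%
[... 4403 characters left out ...]
e [180.4585 173.2851] shoulder [181.5227 210.7055] rim [182.7622 229.3852] | scene base [429.2547 211.969 ] sh [404.338  195.8821] rim [392.6032 190.471 ]
0.72 0.27 top: base top edge [176.5651 173.5694] shoulder [177.5746 210.9999] rim [178.8087 229.683 ] | scene base [430.986  210.1548] sh [406.0928 194.1545] rim [394.3591 188.7864]
0.73 0.26 top: base top edge [180.3537 169.6001] shoulder [181.4149 206.9161] rim [182.6525 225.5641] | scene base [431.8152 213.6222] sh [406.7747 197.4553] rim [394.9706 192.0047]
0.73 0.27 top: base top edge [176.4656 169.8835] shoulder [177.4723 207.2094] rim [178.7046 225.8609] | scene base [433.5439 211.7989] sh [408.5274 195.7193] rim [396.7246 190.3121]
```

```bash
python3 -c "
from h import *
d=np.load('top.npz'); print('chisel',back(d,(110,198),.006),back(d,(183,194),.006))
go((.662,.281,.25,1.565),(.662,.281,.02,1.565))"
```

```text
chisel [0.6817 0.4559 0.006 ] [0.6779 0.2647 0.006 ]
t 26.0 p [0.3951 0.2852 0.3008] ya 1.554 tilt 0.003 q6 -1.09 gap 0.0812 F [ 0.3 -0.7 -0.5] gf 0.0
[-26.68   0.03   5.14] turn -0.011
[-26.62  -0.    28.14] turn -0.011
```

Request:
drive_tool(
  rows=[
    [[100,-10,0,2,0],[100,-20,0,4,0],[100,-26.7,0,5.1,0],[100,-26.7,0,5.1,0],[100,-26.7,0,10,0],[100,-26.7,0,14,0],[100,-26.7,0,14,0]],
  ],
)

```text
time_s: 26.7
eef_pos: [0.6652, 0.2785, 0.153]
eef_rot: [-0.032, -3.136, 0.003]
contact_force: [0.1, -0.5, -0.5]
finger_gap: 0.0857
gripper_force: 0.0
```

```bash
python3 -c "
from h import *
go((.662,.281,.02,1.565))
d,s=wsave('w19'); asc(np.load('pics/w19.npy'),220,0,440,420,4,8)
for x,z in ((.690,.06),(.59,.062),(.545,.055),(.69,.012)): print(x,wproj(d,s,[x,.281,z]))"
```

```text
t 26.7 p [0.6652 0.2785 0.153 ] ya 1.551 tilt 0.005 q6 -1.26 gap 0.0857 F [ 0.1 -0.5 -0.5] gf 0.0
[ 0.25  0.26 13.3 ] turn -0.014
  0 **************+.....:-------.....-###%%%%#:::::::-+****
  8 ***************-...:--====--:...:+####%%%*:::::::-=+***
 16 ++**********++++=:.---=====--..:=+#####%#+-:::::::=++*+
 24 ==================-----===---:----=+*****=::::::::=++*+
 32 ===================---------------=++++++=::::::::=++*+
 40 ====================--:::----------=+=+++=::::::::=++*+
 48 =====================------------------++=::::::::=++*+
 56 =====================------------------=+=::::::::=++*+
 64 ===========================-------------==::::::::=++*+
 72 ===========================-==-----------w-:::::::=++*+
 80 ==============================-------------:::::::=++*+
 88 =================+============------------::::::::=++*+
 96 =================++===========-----------w-:::::::=++++
104 =================+++==========-----------w-::::::::-===
112 =================+++===========----------ww::::::::::::
120 =-------------===++++==========----------wwwwwwwwwwwwww
128 ::wwww
[... 1550 characters left out ...]
336 wwwwwwwwwwwwwwwwwwwwwwwwwwwwwwwwwwwwwwwwwwwwwwwwww.....
344 ------------::::::::::::::::::wwwwwwwwwwwwwwwwwwwww....
352 ==--========-----------------:wwwwwwwwwwwwwwwwwwwwww...
360 ===========------------------::wwwwwwwwwwwwwwwwwwwwww..
368 ========++=------------------::wwwwwwwwwwwwwwwwwwwwww:.
376 -----------:::::::::--:------::wwwwwwwwwwwwwwwwwwwwwww.
384 ======---=------------------:::wwwwwwwwwwwwwwwwwwwwww..
392 ========+=--------------------:wwwwwwwwwwwwwwwwwwww....
400 --------.       ......:::::.............wwwwwwwww:.... 
408 .=+=-:..                                 ..:wwww...... 
0.69 [320.5475 279.6954]
0.59 [317.7887 130.8414]
0.545 [316.3784  62.7394]
0.69 [320.0151 257.082 ]
```

Request:
drive_tool(
  rows=[
    [[100,0.3,0.1,5,-0.08],[100,0.3,0.1,10,-0.08],[100,0.3,0.1,13.2,-0.08],[100,0.3,0.1,13.2,-0.08],[20,0.3,0.1,13.2,-0.08],[20,0.3,0.1,13.2,-0.08],[20,0.3,0.1,13.2,-0.08],[20,0.3,0.1,13.2,-0.08],[20,0.3,0.1,13.2,-0.08]],
  ],
  grip_force=20,
)

```text
time_s: 27.65
eef_pos: [0.6623, 0.2812, 0.0299]
eef_rot: [-0.096, 3.136, 0.002]
contact_force: [0.2, -0.3, 9.2]
finger_gap: 0.0499
gripper_force: 25.2
```

Request:
drive_tool(
  rows=[
    [[20,0,0,-4,0],[20,-1,0,-8,0],[20,-2,0,-12,0],[20,-2,0,-14,0],[20,-2,0,-14,0],[20,-2,0,-14,0]],
  ],
)

```text
time_s: 28.25
eef_pos: [0.6809, 0.2821, 0.1676]
eef_rot: [-0.096, 3.139, 0.0]
contact_force: [0.2, -0.0, -1.8]
finger_gap: 0.0496
gripper_force: 21.8
```

```bash
python3 -c "
from h import *
go((.685,.2795,.14,1.552))
d,s=wsave('w20'); asc(np.load('pics/w20.npy'),220,0,440,420,4,8)
pred('w20',[.065,.07,.075],[-20,-10,0,10,20])"
```

```text
t 28.25 p [0.6809 0.2821 0.1676] ya 1.632 tilt 0.001 q6 -1.34 gap 0.0496 F [ 0.2 -0.  -1.8] gf 21.8
[-0.39 -0.29  2.77] turn 0.08
  0 ++++++++++++++++++++=:.----===--:.:-+#####%#w::::::-+**
  8 =================================-===++**##*w::::::-+**
 16 =======---================================*=-::::::-++*
 24 =======----===============================+=:::::::-+++
 32 =======----==============================++w:::::::=+++
 40 =======----==============================++w:::::::=++*
 48 =======----==============================+=w:::::::=++*
 56 =======---===============================-=w::::::-=+++
 64 ========--==============++++++++=========-=w::::::-=+++
 72 ========--=============+++++++++*++=====--w:::::::-++++
 80 ========--============+++*#****+###*++*+--w:::::::-=+++
 88 ========--======+********##########****+=-w::::::::--==
 96 ::::::::--====++*##################****+=-w::::::::::::
104 wwwwwwww--=***#####################****+=wwwwwww-::::::
112 wwwwwww===+***#####################***++*+wwwwwwwwwwwww
120 wwwwwww+*+****#####################***++**wwwwwwwwwwwww
128 wwwwww
[... 2340 characters left out ...]
mtop 21.0 rimhw 44.0 flange 99.0 shoulder 152.0
0.065 20 rimtop 40.0 rimhw 39.0 flange 104.0 shoulder 146.0
0.07 -20 rimtop -22.0 rimhw 73.0 flange 119.0 shoulder 212.0
0.07 -10 rimtop -21.0 rimhw 60.0 flange 93.0 shoulder 173.0
0.07 0 rimtop -10.0 rimhw 50.0 flange 83.0 shoulder 148.0
0.07 10 rimtop 8.0 rimhw 44.0 flange 84.0 shoulder 135.0
0.07 20 rimtop 30.0 rimhw 39.0 flange 92.0 shoulder 132.0
0.075 -20 rimtop -47.0 rimhw 74.0 flange 96.0 shoulder 192.0
0.075 -10 rimtop -40.0 rimhw 60.0 flange 73.0 shoulder 152.0
0.075 0 rimtop -24.0 rimhw 50.0 flange 66.0 shoulder 130.0
0.075 10 rimtop -3.0 rimhw 43.0 flange 70.0 shoulder 119.0
0.075 20 rimtop 20.0 rimhw 38.0 flange 80.0 shoulder 118.0
```

```bash
python3 -c "
from h import *
pred('w20',[.055,.06,.065,.07,.075],[-20,-25,-30,-35,-40])
snap('scene','s20'); asc(np.load('pics/s20.npy'),350,110,450,220,1,2)"
```

```text
0.055 -20 rimtop 52.0 rimhw 70.0 flange 183.0 shoulder 264.0
0.055 -25 rimtop 69.0 rimhw 77.0 flange 205.0 shoulder 285.0
0.055 -30 rimtop 95.0 rimhw 85.0 flange 230.0 shoulder 307.0
0.055 -35 rimtop 132.0 rimhw 94.0 flange 260.0 shoulder 329.0
0.055 -40 rimtop 185.0 rimhw 105.0 flange 293.0 shoulder 352.0
0.06 -20 rimtop 27.0 rimhw 71.0 flange 163.0 shoulder 248.0
0.06 -25 rimtop 41.0 rimhw 79.0 flange 185.0 shoulder 270.0
0.06 -30 rimtop 65.0 rimhw 88.0 flange 212.0 shoulder 295.0
0.06 -35 rimtop 102.0 rimhw 98.0 flange 244.0 shoulder 320.0
0.06 -40 rimtop 156.0 rimhw 111.0 flange 281.0 shoulder 346.0
0.065 -20 rimtop 3.0 rimhw 72.0 flange 142.0 shoulder 230.0
0.065 -25 rimtop 13.0 rimhw 80.0 flange 164.0 shoulder 254.0
0.065 -30 rimtop 34.0 rimhw 90.0 flange 192.0 shoulder 281.0
0.065 -35 rimtop 68.0 rimhw 102.0 flange 227.0 shoulder 309.0
0.065 -40 rimtop 123.0 rimhw 117.0 flange 267.0 shoulder 338.0
0.07 -20 rimtop -22.0 rimhw 73.0 flange 119.0 shoulder 212.0
0.07 -25 rimtop -15.0 rimhw 82.0 flange 141.0 shoulder 237.0
0.07 -30 rimtop 1.0 rimhw 93.0 flange 170.0 shoulder 266.0
0
[... 5505 characters left out ...]
:.:::.-wwwwwwwwwwwwwwwwwwwwwwwwwwwwwww-:wwww-:--:-wwwwwwwwwwwwwwwwwwww
208 ++************************+=:..:::-wwwwwwwwwwwwwwwwwwwwwwwwwwwwwwwwwwwwww---:-wwwwwwwwwwwwwwwwwwwwww
210 +***********************+-:.::::wwwwwwwwwwwwwwwwwwwwwwwwwwwwwwwwwwwwwww:---:wwwwwwwwwwwwwwwwwwwwwwww
212 =++*******************+-:..:.:wwwwwwwwwwwwwwwwwwwwwwwwwwwwwwwwwwwwwww::-::wwwwwwwwwwwwwwwwwwwwwwwwww
214 ====++**************=::.:..:wwwwwwwwwwwwwwwwwwwwwwwwwwwwwwwwwwwwwwwww-::-wwwwwwwwwwwwwwwwwwwwwwwwww=
216 ========**********=:.:.:::wwwwwwwwwwwwwwwwwwwwwwwwwwwwwwwwwwwwwwwwwwwwwwwwwwwwwwwwwwwwwwwwwwwwwww==+
218 **+======******+=::::::-wwwwwwwwwwwwwwwwwwwwwwwwwwwwwwwwwwwwwwwwwwwwwwwwwwwwwwwwwwwwwwwwwwwwwww-==++
```

```bash
python3 -c "
from h import *
go((.4711,-.1203,.25,1.239),(.4711,-.1203,.012,1.239))"
```

```text
t 28.35 p [0.6804 0.282  0.1659] ya 1.632 tilt 0.002 q6 -1.34 gap 0.0499 F [-0.1  0.8 -0.6] gf 21.8
[ 23.37 -38.88  -8.36] turn 0.393
[ 23.33 -38.87  15.44] turn 0.393
```

Request:
drive_tool(
  rows=[
    [[20,0,0,-5,0],[20,0,-2,-8.4,0.05],[20,7,-12,-8.4,0.15],[20,15,-25,-8.4,0.28],[20,23.4,-38.9,-8.4,0.393],[20,23.4,-38.9,-8.4,0.393],[20,23.4,-38.9,-8.4,0.393],[20,23.4,-38.9,-8.4,0.393],[20,23.4,-38.9,-8.4,0.393],[20,23.4,-38.9,-8.4,0.393],[20,23.4,-38.9,-4,0.393],[20,23.4,-38.9,2,0.393]],
  ],
)

```text
time_s: 29.55
eef_pos: [0.4707, -0.1224, 0.1629]
eef_rot: [0.523, 3.094, -0.003]
contact_force: [2.0, 0.3, -1.8]
finger_gap: 0.0497
gripper_force: 21.8
```

Request:
drive_tool(
  rows=[
    [[20,0,0,4,0],[20,0,0,8,0],[20,0,0,9.5,0],[20,0,0,10.3,0],[20,0,0,11,0],[20,0,0,11.7,0],[20,0,0,12.3,0],[20,0,0,12.8,0],[20,0,0,13.2,0],[20,0,0,13.2,0]],
  ],
)

```text
time_s: 30.55
eef_pos: [0.4718, -0.1195, 0.0312]
eef_rot: [0.519, 3.098, -0.0]
contact_force: [-3.9, 1.1, 5.1]
finger_gap: 0.0498
gripper_force: 22.9
```

```bash
python3 -c "
from h import *
go((.4711,-.1203,.012,1.239))
wsave('w21'); asc(np.load('pics/w21.npy'),220,0,440,300,4,8)"
```

```text
t 30.55 p [ 0.4718 -0.1195  0.0312] ya 1.239 tilt 0.0 q6 -1.65 gap 0.0498 F [-3.9  1.1  5.1] gf 22.9
[ 0.04 -0.1   1.92] turn 0.0
  0 wwwwwwwwwwwwwwwwwwwwwwwwwwwwwwwwwwwwwwwwwwwwwwwwwwwwwww
  8 wwwwwwwwwwww***********************++++wwwwwwwwwwwwwwww
 16 wwwwwwww++++****************************+wwwwwwwwwwwwww
 24 wwwwwwww++++****************************+wwwwwwwwwwwwww
 32 wwwwwwww++++****************************+wwwwwwwwwwwwww
 40 wwwwwwww++++****************************+wwwwwwwwwwwwww
 48 wwwwwwww++++****************************+wwwwwwwwwwwwww
 56 wwwwwwww++++***************************++wwwwwwwwwwwwww
 64 wwwwwwww++++***************************++wwwwwwwwwwwwww
 72 wwwwwwww++++***************************++wwwwwwwwwwwwww
 80 wwwwwwww++++***************************+wwwwwwwwwwwwwww
 88 =+=-----=+++***************************+wwwwwwwwwwwwwww
 96 *#=-----=+++***************************+-::::::-wwwwwww
104 ##=-----=++++**************************+=::::::::::::::
112 ##----=++++++*************************++++::::::-=-::::
120 ##----=+*++++*************************++*+::::::==:::::
128 #*----
[... 549 characters left out ...]
**################%%%%######*=++=-----ww
208 +---=++**********################@@@@@@%%%##*##====-www
216 +---+++**********################%@@@@@%%%%%##*+====www
224 =--++**************#############%@@@@@@@@@@%%#*++===www
232 =:=****#########################%@@@@@@@@@@@@%+++==wwww
240 =:=***##########################@@@@@@@@@@@@@%*+++=wwww
248 =:-+*************###############@@@@@@@@@@@@@%*+++wwwww
256 =--+*********************######@@@@@@@@@@@@@@#**++wwwww
264 =--=*********************#####@@@@@@@@@@@@@@%**+++wwwww
272 =---+*********************####%@@@@@@@@@@@@@#**++wwwwww
280 -:::=**********************###@@@@@@@@@@@@@%***++wwwwww
288 -:::=+**********************#@@@@@@@@@@@@@@%**+++wwwwww
```

Request:
drive_tool(
  rows=[
    [[20,0,0,0.6,0],[20,0,0,1,0],[20,0,0,1.5,0],[20,0,0,1.9,0],[20,0,0,2.2,0],[20,0,0,2.2,0],[100,0,0,1.8,0],[100,0,0,1.8,0],[100,0,0,1.8,0]],
  ],
)

```text
time_s: 31.5
eef_pos: [0.4718, -0.1195, 0.0129]
eef_rot: [0.519, 3.098, -0.0]
contact_force: [-0.2, -0.5, -0.7]
finger_gap: 0.0851
gripper_force: 0.0
```

```bash
python3 -c "
from h import *
go()
wsave('w22'); asc(np.load('pics/w22.npy'),220,0,440,300,4,12); pred('w22',[.06,.065,.07],[-5,0])"
```

```text
t 31.5 p [ 0.4718 -0.1195  0.0129] ya 1.239 tilt 0.0 q6 -1.65 gap 0.0851 F [-0.2 -0.5 -0.7] gf 0.0
  0 wwwwwwwwwwww#******##############***+wwwwwwwwwwwwwwwwww
 12 wwwwwwwwwwww******##############****+wwwwwwwwwwwwwwwwww
 24 wwwwwwwwwwww******##############****+wwwwwwwwwwwwwwwwww
 36 wwwwwwwwwwww+*****##############****+wwwwwwwwwwwwwwwwww
 48 wwwwwwwwwwww+*****##############****+wwwwwwwwwwwwwwwwww
 60 wwwwwwwwwww******#################***+wwwwwwwwwwwwwwwww
 72 wwwwwwwwww+++********#########******+++wwwwwwwwwwwwwwww
 84 ----------=+******################***=--wwwwwwwwwwwwwww
 96 ---------=+******#################****+--::::::::::::::
108 -------=+*******###################*****=::::::::::==::
120 ------+********#####################*****+-:::::::-==::
132 -----=#********#####################******=:::::::-=-::
144 ----=+*************###############********+=-:::::==:::
156 ---=***####################################*+-:::-==:::
168 ---+**#####################################**--::==-:::
180 ---=***#####################################*----==::::
192 ---=***#####################################*=--==-::::
204 ---=***#####################################*===+=----:
216 ----***###########################%%%%%%%###*+=++=-----
228 ----+**##########################%@@@@@@@@@%*+*##=====-
240 ----+**#########################%@@@@@@@@@@%**##*+====w
252 ----=**########################%@@@@@@@@@@@%**##++====w
264 ::::=***#######################%@@@@@@@@@@@%*##*+++==ww
276 ::::-***######################%@@@@@@@@@@@@#*#*+++===ww
288 ....:+**######################%@@@@@@@@@@@@###*++===www
0.06 -5 rimtop 18.0 rimhw 56.0 flange 124.0 shoulder 196.0
0.06 0 rimtop 21.0 rimhw 52.0 flange 118.0 shoulder 185.0
0.065 -5 rimtop 1.0 rimhw 56.0 flange 105.0 shoulder 178.0
0.065 0 rimtop 6.0 rimhw 52.0 flange 101.0 shoulder 167.0
0.07 -5 rimtop -16.0 rimhw 56.0 flange 87.0 shoulder 159.0
0.07 0 rimtop -9.0 rimhw 52.0 flange 83.0 shoulder 148.0
```

Request:
drive_tool(
  rows=[
    [[20,0,0,0,0],[20,0,0,0,0],[20,0,0,0,0],[20,0,0,0,0],[20,0,0,-5,0],[20,0,0,-10,0],[20,0,0,-15,0],[20,0,0,-20,0],[20,0,0,-25,0],[20,0,0,-29,0],[20,0,0,-29,0],[20,0,0,-29,0]],
  ],
  grip_force=20,
)

```text
time_s: 32.75
eef_pos: [0.4718, -0.1195, 0.3031]
eef_rot: [0.519, 3.098, -0.0]
contact_force: [-0.4, -0.3, -0.4]
finger_gap: 0.05
gripper_force: 22.1
```

```bash
python3 -c "
from h import *
go((.685,.280,.295,1.552))
wsave('w23'); asc(np.load('pics/w23.npy'),220,0,440,300,4,14); pred('w23',[.065,.07],[0,5,10])"
```

```text
t 32.75 p [ 0.4718 -0.1195  0.3031] ya 1.239 tilt 0.001 q6 -1.65 gap 0.05 F [-0.4 -0.3 -0.4] gf 22.1
[-7.14 44.71  0.81] turn -0.313
  0 wwwwwwwwwwww-======+++++++++++++====-wwwwwwwwwwwwwwwwww
 14 wwwwwwwwwwww-======++++++++++++++===-wwwwwwwwwwwwwwwwww
 28 wwwwwwwwwwww-=====+++++++++*###***+=-wwwwwwwwwwwwwwwwww
 42 wwwwwwwwwwww-=====+++++++++*######**=wwwwwwwwwwwwwwwwww
 56 wwwwwwwwwwww=====++++++++++########*+=-wwwwwwwwwwwwwwww
 70 wwwwwwwwww--========++++++*###*****++==wwwwwwwwwwwwwwww
 84 wwwwwwwwwww=======++++++++*#%#######*=----wwwwwwwwwwwww
 98 wwwwwwwww=======++++++++++*%%########**=-wwwwwwwwwwwwww
112 :+:::-=-=======++++++++++*#%%%########**+wwwwwwwwww::-=
126 :=:::=-=======+++++++++++*#%%%%########**+=wwwwwwwww::-
140 --:::===========+++++++++################*++wwwwwwwww::
154 =-:-===+++++++++++++++++*#%%%%%%%%%%%%%%%###*wwwwwwwww:
168 =::-===+++++++++++++++++*#%%%%%%%%%%%%%%%%##*wwwwwwwww-
182 =::-===+++++++++++++++++*%%%%%%%%%%%%%%%%###*wwwwwwwwww
196 =:::===+++++++++++++++++#%%%%%%%%%%%%%%%%###*wwwwwwwwww
210 =:::===+++++++++++++++++#%%%%%%%%%%%%%%%%###+wwwwwwwwww
224 -:::===++++++++++++++++*#%%%%%%%%%%%%%%%%###+wwwwwwwwww
238 wwww===++++++++++++++++#%%%%%%%%%%%%%%%%###*+=wwwwwwwww
252 wwwww===+++++++++++++++*%%%%%%%%%%%%%%%%###*+=wwwwwwwww
266 ..:::===+++++++++++++++#%%%%%%%%%%%%%%%####+==wwwwwwwww
280 .....-==+++++++++++++++#%%%%%%%%%%%%%%%###*+==wwwwwwwww
0.065 0 rimtop 6.0 rimhw 52.0 flange 101.0 shoulder 167.0
0.065 5 rimtop 13.0 rimhw 48.0 flange 99.0 shoulder 158.0
0.065 10 rimtop 21.0 rimhw 45.0 flange 99.0 shoulder 152.0
0.07 0 rimtop -9.0 rimhw 52.0 flange 83.0 shoulder 148.0
0.07 5 rimtop -1.0 rimhw 48.0 flange 83.0 shoulder 141.0
0.07 10 rimtop 9.0 rimhw 45.0 flange 84.0 shoulder 136.0
```

Request:
drive_tool(
  rows=[
    [[20,-1.5,11,0,-0.08],[20,-3,22,0,-0.2],[20,-5,33,0,-0.313],[20,-7.2,44.7,0,-0.313],[20,-7.2,44.7,0,-0.313],[20,-7.2,44.7,0,-0.313],[20,-7.2,44.7,0,-0.313],[20,-7.2,44.7,0,-0.313],[20,-7.2,44.7,0,-0.313],[20,-7.2,44.7,0,-0.313],[20,-7.2,44.7,3,-0.313],[20,-7.2,44.7,3,-0.313]],
  ],
)

```text
time_s: 34.0
eef_pos: [0.6843, 0.2795, 0.2669]
eef_rot: [-0.029, -3.133, 0.004]
contact_force: [0.0, 0.1, -0.7]
finger_gap: 0.0498
gripper_force: 21.9
```

```bash
python3 -c "
from h import *
go((.685,.280,.114,1.552))"
```

```text
t 34.0 p [0.6843 0.2795 0.2669] ya 1.552 tilt 0.008 q6 -1.27 gap 0.0498 F [ 0.   0.1 -0.7] gf 21.9
[-0.19  0.09 15.29] turn 0.0
```

Request:
drive_tool(
  rows=[
    [[20,-0.2,0.1,5,0],[20,-0.2,0.1,10,0],[20,-0.2,0.1,14,0],[20,-0.2,0.1,15.3,0],[20,-0.2,0.1,15.3,0],[20,1,0.1,15.3,0],[20,1.7,0.1,15.3,0],[20,2.2,0.1,15.3,0],[20,2.5,0.1,15.3,0],[20,2.5,0.1,15.3,0]],
  ],
)

```text
time_s: 35.0
eef_pos: [0.6643, 0.2811, 0.125]
eef_rot: [0.031, 3.13, 0.003]
contact_force: [24.1, -0.5, 3.9]
finger_gap: 0.0498
gripper_force: 23.1
```

Request:
drive_tool(
  rows=[
    [[20,0.2,0,-1.6,0],[20,0.4,0,-3,0],[20,0.8,0,-4.2,0],[20,1.3,0,-5.2,0],[20,1.9,0,-6.2,0],[20,2.6,0,-7.2,0],[20,3.4,0,-8.1,0],[20,4.2,0,-8.8,0],[20,5.1,0,-9.4,0],[20,5.9,0,-9.8,0],[20,5.9,0,-9.8,0]],
  ],
)

```text
time_s: 36.1
eef_pos: [0.6007, 0.2823, 0.2189]
eef_rot: [0.029, 3.14, -0.0]
contact_force: [3.2, -4.4, -0.1]
finger_gap: 0.0496
gripper_force: 20.2
```

```bash
python3 -c "
from h import *
go((.5605,.28,.157,1.552))
d,s=wsave('w24'); asc(np.load('pics/w24.npy'),220,40,440,300,4,8); pred('w24',[.07],[40,50,60,70])
for k in (.0,.04,.0625,.076,.085): print(k,wproj(d,s,[.502+.5*k,.2800,.075+.866*k]))"
```

```text
t 36.1 p [0.6007 0.2823 0.2189] ya 1.552 tilt 0.001 q6 -1.23 gap 0.0496 F [ 3.2 -4.4 -0.1] gf 20.2
[ 4.02 -0.3   6.19] turn 0.0
 40 ++++++++++++++++++++++========+#######*::::=+*+%%%%%%%%
 48 +++++++************++++========*######+:::-=+*+%%%%%%%%
 56 ++++*******************+=======****###=:::-=+*+%%%%%%%%
 64 +++++++++++++++++++++++++==========*##=::--=+*+%%%%%%%%
 72 *******************++==============+##-::--=+**%%%%%%%%
 80 ++++++***********+-:::::::::-=======**-:---=+**%%%%%%%%
 88 ++++++++++++++++=:::::::::::::======+*w----=+**%%%%%%%%
 96 ***************+:::::----::::::======+-----=+**%%%%%%%%
104 +++++**********+:::::-=---:::::=======-----=+**%%%%%%%%
112 ++++++++++++++++=:::--==--::::=======w-----=+**%%%%%%%%
120 ==================::--=---:::----====w-----=+**%%%%%%%%
128 ====================-----------------w-----=+**%%%%%%%%
136 ============================---------------++**%%%%%%%%
144 =====================+=+++*+++=------------=+**%%%%%%%%
152 ==================++*######***+=====-------=+**%%%%%%%%
160 =================+*########***++++++=-------=*#%%%%%%%%
168 ========
[... 614 characters left out ...]
###############*+=wwwwwwwwwwwwwww
256 wwwwwwwww+*##########################**=wwwwwwwwwwwwwww
264 wwwwwwwww**##########################**=wwwwwwwwwwwwwww
272 wwwwwwwww**##########################**+====-------www-
280 wwwwwwww+**##########################**+------------===
288 wwww---:+*#########################*##*+-===wwwwwwwwwww
0.07 40 rimtop 79.0 rimhw 32.0 flange 121.0 shoulder 143.0
0.07 50 rimtop 106.0 rimhw 30.0 flange 139.0 shoulder 155.0
0.07 60 rimtop 133.0 rimhw 28.0 flange 160.0 shoulder 169.0
0.07 70 rimtop 161.0 rimhw 27.0 flange 182.0 shoulder 186.0
0.0 [310.6659 100.107 ]
0.04 [310.4632 125.0627]
0.0625 [310.3348 142.4055]
0.076 [310.2529 154.2527]
0.085 [310.1965 162.8432]
```

Request:
drive_tool(
  rows=[
    [[20,0.4,-0.1,0.7,0],[20,0.8,-0.1,1.4,0],[20,1.2,-0.1,2,0],[20,1.6,-0.1,2.7,0],[20,1.6,-0.1,2.7,0]],
  ],
)

```text
time_s: 36.65
eef_pos: [0.5845, 0.2816, 0.1895]
eef_rot: [-0.029, -3.14, 0.001]
contact_force: [1.1, -0.3, -2.9]
finger_gap: 0.0494
gripper_force: 18.2
```

```bash
python3 -c "
from h import *
go((.5605,.28,.157,1.552))
d,s=wsave('w25'); asc(np.load('pics/w25.npy'),220,72,440,300,4,8); pred('w25',[.07],[40,50,60,70])
for k in (.0,.04,.0625,.076,.085): print(k,wproj(d,s,[.502+.5*k,.2800,.075+.866*k]))"
```

```text
t 36.65 p [0.5845 0.2816 0.1895] ya 1.552 tilt 0.002 q6 -1.22 gap 0.0494 F [ 1.1 -0.3 -2.9] gf 18.2
[ 2.39 -0.2   3.25] turn 0.0
 72 ++********************++=============*##=::::-=+*+%%%%%
 80 ++++++++++++++++++++++++=============+##=::::-=+*+%%%%%
 88 ********************++++==============*#-::::-=+*+%%%%%
 96 ++++++********++++=-::::..::-==========*:::::-=+*+%%%%%
104 +++++*+*********=::::::::...::-========+:::::-=+*+%%%%%
112 +++++++********=::::::::::..:::-========:::::-=+**%%%%%
120 ***************-:::::-----::::::=======-:::::-++*+%%%%%
128 ++++++++*******=::::-------:::::=======w-:----++**%%%%%
136 ++++++++++++++++-:::=======--::========w------++**%%%%%
144 =================-===+========----------------++**%%%%%
152 ====================++=====+++=---------------++**%%%%%
160 =====================***##****+===++==--------++**%%%%%
168 =================+*#########**+++++++=--------=++*%%%%%
176 ================*###************++++++---------++#%%%%%
184 ===============**++++++++++++++**+++++=--------=+#%%%%%
192 ===========++**+++************+++*++++==-------==#%%%%%
200 =====++
[... 375 characters left out ...]
###############**wwwwwwwwwwwwwwww
256 wwwwwwwww+*##########################**=wwwwwwwwwwwwwww
264 wwwwwwwww**##########################**+wwwwwwwwwwwwwww
272 wwwwwwwww**##########################**+wwwwwwwwwwwwwww
280 wwwwwwwww**###########################*+=wwwwwwwwwwwwww
288 wwww=--:=*############################**-===wwwwwwwwwww
0.07 40 rimtop 79.0 rimhw 32.0 flange 121.0 shoulder 143.0
0.07 50 rimtop 106.0 rimhw 30.0 flange 139.0 shoulder 155.0
0.07 60 rimtop 133.0 rimhw 28.0 flange 160.0 shoulder 170.0
0.07 70 rimtop 161.0 rimhw 27.0 flange 182.0 shoulder 186.0
0.0 [311.5136 120.1113]
0.04 [311.4044 151.3434]
0.0625 [311.3427 173.4375]
0.076 [311.3076 188.6823]
0.085 [311.2858 199.8011]
```

Request:
drive_tool(
  rows=[
    [[20,0.4,-0.1,0.7,0],[20,0.8,-0.1,1.4,0],[20,1.2,-0.1,2,0],[20,1.6,-0.1,2.7,0],[20,1.6,-0.1,2.7,0]],
  ],
)

```text
time_s: 37.2
eef_pos: [0.5686, 0.2808, 0.1626]
eef_rot: [-0.029, -3.14, 0.001]
contact_force: [1.3, -0.1, -4.1]
finger_gap: 0.0498
gripper_force: 18.1
```

```bash
python3 -c "
from h import *
go((.5605,.28,.157,1.552))
d,s=wsave('w26'); asc(np.load('pics/w26.npy'),220,72,440,300,4,8)
for k in (.0,.04,.0625,.076,.085): print(k,wproj(d,s,[.502+.5*k,.2800,.075+.866*k]))"
```

```text
t 37.2 p [0.5686 0.2808 0.1626] ya 1.552 tilt 0.001 q6 -1.21 gap 0.0498 F [ 1.3 -0.1 -4.1] gf 18.1
[ 0.81 -0.1   0.56] turn 0.0
 72 ++++++++++++++++++++===================+###=::::-=++*+%
 80 *+***************++++===================*#*-::::-=++*+%
 88 ********************++==================+#*:::::-=++**%
 96 +*********************+=================+*+:::::-=+***%
104 +++++++++++++++++++++++==================+=:::::-=+***%
112 *****************++++=-----===============-:::::-=+***%
120 ****************+=:::::...::::-===========::::::-=+***%
128 ++++++++++*+++++::::::::::::::::==========::::::-=+***%
136 +**************:::::-======-:::::========-::::::-=+***%
144 **************=:::===+========-::========-::::::-=+**#%
152 +++**********+=::===++=========::========-::::::-++*+#%
160 ++++++++++++++==:============+=-==+++====-::::::-++*+#%
168 ===============--===++++***#**++++++++=-----::::-++*+#%
176 ===============-=++*************++++++==---------=+*+%%
184 ===============+*++++++++++++++**++++++=---------=+*+%%
192 ==============+*++************+++*++++++=---------=++%%
200 =========+++***********************+++++=----------+*%%
208 ===++******########################***++=----------=*%%
216 ===*******+*########################**++==--------==*%%
224 ====********########################**++w=-------===*#%
232 ====+****+**########################**++ww=-----====*#%
240 =====+***+**#########################*++ww==----===+**#
248 ======+**+*##########################**+ww===--====+***
256 ========++*##########################**=====w=-========
264 wwwwwwwww**##########################**+=====w=======ww
272 wwwwwwwww**##########################**+====wwwwwwwwwww
280 wwwwwwwww**###########################*+=w=wwwwwwwwwwww
288 wwww=--:=*##############***********###**-====wwwwwwwwww
0.0 [312.7308 144.1037]
0.04 [312.8274 183.5655]
0.0625 [312.9135 211.874 ]
0.076 [312.9814 231.5226]
0.085 [313.0352 245.884 ]
```

Request:
drive_tool(
  rows=[
    [[20,0.3,-0.1,0.5,0],[20,0.5,-0.1,0.9,0],[20,0.7,-0.1,1.2,0],[20,0.7,-0.1,1.2,0]],
  ],
)

```text
time_s: 37.65
eef_pos: [0.5639, 0.2799, 0.1538]
eef_rot: [0.03, 3.136, 0.001]
contact_force: [7.7, -3.3, 13.8]
finger_gap: 0.0499
gripper_force: 20.1
```

Request:
drive_tool(
  rows=[
    [[75,-0.2,0,-0.3,0],[75,-0.2,0,-0.3,0],[75,-0.2,0,-0.3,0],[75,-0.2,0,-5,0],[75,-0.2,0,-10,0],[75,-0.2,0,-15,0],[75,-0.2,0,-15,0]],
  ],
)

```text
time_s: 38.35
eef_pos: [0.5654, 0.2805, 0.3091]
eef_rot: [0.029, 3.133, 0.005]
contact_force: [0.2, 0.7, 0.6]
finger_gap: 0.0644
gripper_force: 0.0
```

```bash
python3 -c "
from h import *
go((.30,-.3,.3,1.16))
d,s=wsave('w27'); asc(np.load('pics/w27.npy'),220,0,440,400,4,8)
snap('top','t27'); wet(np.load('pics/t27.npy'),np.load('top.npz'))
R=0
a=np.array([.5,0,.866]); b=np.array([-.866,0,.5])
f=np.array([.502,.28,.075])
for n,al,pe in (('rim',0,.017),('flange',.029,.018),('shoulder',.047,.025),('base',.147,.025)): print(n,wproj(d,s,f+a*al+b*pe))"
```

```text
t 38.35 p [0.5654 0.2805 0.3091] ya 1.552 tilt 0.009 q6 -1.21 gap 0.0644 F [0.2 0.7 0.6] gf 0.0
[ 25.46 -58.54   0.49] turn 0.392
  0 ::::::::wwwwwwwwwwwwwwwwwwwwwwwwwwwwwwwwwwwwwwwwwwwwwww
  8 wwwww::::::::::wwwwwwwwwwwwwwwwwwwwwwwwwwwwwwwwwwwwwwww
 16 wwwwwwwwwwwww::::::-+++wwwwwwwwwwwwwwwwwwwwwwwwwwwwwwww
 24 wwwwwwwwwwwwwwwwwww==++#%%%#*wwwwwwwwwwwwwwwwwwwwwwwwww
 32 wwwwwwwwwwwwwwwwwwwwwwwww+*##wwwwwwwwwwwwwwwwwwwwwwwwww
 40 wwwwwwwwwwwwwwwwwwwwwwwwwwwwwwwwwwwwwwwwwwwwwwwwwwwwwww
 48 wwwwwwwwwwwwwwwwwwwwwwwwwwwwwwwwwwwwwwwwwwwwwwwwwwwwwww
 56 wwwwwwwwwwwwwwwwwwwwwwwwwwwwwwwwwwwwwwwwwwwwwwwwwwwwwww
 64 wwwwwwwwwwwwwwwwwwwwwwwwwwwwwwwwwwwwwwww+wwwwwwwwwwwwww
 72 ============================+##****www-+**#*********+++
 80 =============================+#****w---+**%%%%%%%%%%%%#
 88 +++++++++++++++++++++++++++++++++##*---+**%%%%%%%%%%%*#
 96 *++++++++++++++++++++++++++++++++*#+---+**%%%%%%%%%%%*#
104 *+**++*****************+==++++++++#+---+**%%%%%%%%%#*++
112 +++++++++++***********+===========++---+**%%%%%%%#=----
120 +*****+*************++=---====+==++w---+**%%%%%%*------
128 :-=+++
[... 1505 characters left out ...]
wwwwwwwwwwwwwwwwwwwwwwwwwwwwwwwwwwww::::--:.
336      .:wwwwwwwwwwwwwwwwwwwwwwwwwwwwwwwwwwwww:::::::--:.
344     .--===-=====-------==---wwwwwwwwwwwwwwww::::.:::...
352    .+=----===-----====-====-wwwwwwwwwwwwwwwww....:.....
360    ++===---================-wwwwwwwwwwwwwwwwww.........
368   .+=======================-wwwwwwwwwwwwwwwwww.........
376  .-========================-:wwwwwwwwwwwwwwwwww........
384   -*********************###*-wwwwwwwwwwwwwwwww.........
392    =%%%%%%%%%%%%%%%%%%%%%%%#=wwwwwwwwwwwwwwww..........
blob area 917.5 ctr [ 299.  -345.4] size [ 47.  147.9] mouth ang 2.731
rim [313.3462 125.9747]
flange [313.507  140.5183]
shoulder [313.483  144.5642]
base [314.4543 226.2822]
```

```bash
python3 -c "
from h import *
go((.3444,-.3652,.25,1.16))"
```

```text
t 38.45 p [0.5645 0.2801 0.3025] ya 1.552 tilt 0.001 q6 -1.21 gap 0.0642 F [ 0.1 -0.7 -1.5] gf 0.0
[ 20.81 -64.94   5.2 ] turn 0.392
```

Request:
drive_tool(
  rows=[
    [[100,3,-10,0,0.06],[100,7,-22,0,0.13],[100,11,-35,0,0.2],[100,16,-50,2,0.3],[100,20.8,-64.9,5.2,0.392],[100,20.8,-64.9,5.2,0.392],[100,20.8,-64.9,5.2,0.392],[100,20.8,-64.9,5.2,0.392],[100,20.8,-64.9,5.2,0.392],[100,20.8,-64.9,5.2,0.392],[100,20.8,-64.9,5.2,0.392],[100,20.8,-64.9,5.2,0.392]],
  ],
)

```text
time_s: 39.65
eef_pos: [0.3699, -0.2872, 0.2568]
eef_rot: [-0.641, -3.074, -0.002]
contact_force: [2.0, 0.6, 1.0]
finger_gap: 0.0852
gripper_force: 0.0
```

Request:
drive_tool(
  rows=[
    [[100,0,0,0,0],[100,0,0,0,0],[100,0,0,0,0],[100,0,0,0,0],[100,0,0,0,0]],
  ],
)

```text
time_s: 40.15
eef_pos: [0.3719, -0.2849, 0.2585]
eef_rot: [0.638, 3.076, -0.0]
contact_force: [0.4, -0.3, -0.9]
finger_gap: 0.0855
gripper_force: 0.0
```

```bash
python3 -c "
from h import *
go((.3444,-.3652,.25,1.16))
d,s=wsave('w28'); asc(np.load('pics/w28.npy'),220,40,440,320,4,8); wwet('w28')
u=np.array([-.917,.399]); c=np.array([.299,-.3454])
for k in (-.0735,.0265,.0735): print(wproj(d,s,[*(c+u*k),.05]))"
```

```text
t 40.15 p [ 0.3719 -0.2849  0.2585] ya 1.162 tilt 0.0 q6 -1.98 gap 0.0855 F [ 0.4 -0.3 -0.9] gf 0.0
[-0.67 -8.46  0.85] turn 0.002
 40 wwwwwwwwwwwwwwwwwwwwwwwwwwwwwwwwwwwwwwwwwwwwwwwwwwwwwww
 48 wwwwwwwwwwwwwwwwwwwwwwwwwwwwwwwwwwwwwwwwwwwwwwwwwwwwwww
 56 wwwwwwwwwwwwwwwwwwwwwwwwwwwwwwwwwwwwwwwwwwwwwwwwwwwwwww
 64 wwwwwwwwwwwwwwwwwwwwwwwwwwwwwwwwwwwwwwwwwwwwwwwwwwwwwww
 72 wwwwwwwwwwwwwwwwwwwwwwwwwwwwwwwwwwwwwwwwwwwwwwwwwwwwwww
 80 wwwwwwwwwwwwwwwwwwwwwwwwwwwwwwwwwwwwwwwwwwwwwwwwwwwwwww
 88 wwwwwwwwwwwwwwwwwwwwwwwwwwwwwwwwwwwwwwwwwwwwwwwwwwwwwww
 96 w%@@@@@%*wwwwwwwwwwwwwwwwwwwwwwwwwwwwwwwwwwwwwwwwwwwwww
104 w%@@@@@%*wwwwwwwwwwwwwwwwwwwwwwwwwwwwwwwwwwwwwwwwwwwwww
112 w%@@@@%%*wwwwwwwwwwwwwwwwwwwwwwwwwwwwwwwwwwwwwwwwwwwwww
120 w%@@@@%%#=wwwwwwwwwwwwwwwwwwwwwwwwwwwwwwwwwwwwwwwwwwwww
128 w%@@@@%%#+==wwwwwwwwwwwwwwwwwwwwwwwwwwwwwwwwwwwwwwwwwww
136 %@@@@@@%%*==----+----+----==---==----=-:::::::::::::www
144 %@@@@@@%%#+=---=*----*----+=---=+---=+::::-::::-::::-::
152 @@@@@@@@@%+=---=*----*----+=---+=---==:::--:::--:::=-::
160 @@@@@@@@@%+=---=*----*----+----+=-----:::--:::-=:::+-::
168 @@@@@
[... 637 characters left out ...]
:::-:::-::::=
256 :=+:::+-::-*:---+:::--:::--::.-::::-::::-::::-:::-:..:-
264 :-+:::+=:::*:::-+:::=+:::-::.:-::::-::::-:::-::::-:::-:
272 :-+:::=-:::+-::-+:::==:::-::.:-::::-::::-:::-::::-:::-:
280 wwwwwwwwwwwwwwwwwwwwwwwwwwwwwwwwwww-:w---:::-::::-:::-:
288 wwwwwwwwwwwwwwwwwwwwwwwwwwwwwwwwwwwwwwwwwwwwwwwwwwwwwww
296 wwwwwwwwwwwwwwwwwwwwwwwwwwwwwwwwwwwwwwwwwwwwwwwwwwwwwww
304 wwwwwwwwwwwwwwwwwwwwwwwwwwwwwwwwwwwwwwwwwwwwwwwwwww..:-
312 wwwwwwwwwwwwwwwwwwwwwwwww.........:::::::---wwwwwww....
wblob (594, 127, 46, 138) ctr [510.2  89.8] size [ 94.9 173. ] ang 3.083
wblob (212, 94, 52, 148) ctr [ 304.3 -342.1] size [ 51.5 148.9] ang 2.733
[232.3392 239.5946]
[227.8994 139.0387]
[227.2476  90.5569]
```

Request:
drive_tool(
  rows=[
    [[100,-0.4,-4.5,0.8,0],[100,-0.7,-8.3,0.8,0],[100,-0.7,-8.3,0.8,0],[100,-0.7,-8.3,0.8,0],[100,-0.7,-8.3,6,0],[100,-0.7,-8.3,12,0],[100,-0.7,-8.3,17,0],[100,-0.7,-8.3,17,0]],
  ],
)

```text
time_s: 41.0
eef_pos: [0.3439, -0.3617, 0.0843]
eef_rot: [-0.638, -3.072, -0.007]
contact_force: [0.4, 0.8, 0.5]
finger_gap: 0.0857
gripper_force: 0.0
```

```bash
python3 -c "
from h import *
go((.3444,-.3645,.013,1.16))"
```

```text
t 41.0 p [ 0.3439 -0.3617  0.0843] ya 1.161 tilt 0.006 q6 -2.13 gap 0.0857 F [0.4 0.8 0.5] gf 0.0
[-0.2  -0.26  7.13] turn 0.001
```

Request:
drive_tool(
  rows=[
    [[100,-0.1,-0.2,4,0],[100,-0.1,-0.2,7.1,0],[100,-0.1,-0.2,7.1,0],[20,-0.1,-0.2,7.1,0],[20,-0.1,-0.2,7.1,0],[20,-0.1,-0.2,7.1,0],[20,-0.1,-0.2,7.1,0],[20,-0.1,-0.2,2,0],[20,-0.1,-0.2,-4,0],[20,-0.1,-0.2,-10,0],[20,-0.1,-0.2,-16,0],[20,-0.1,-0.2,-21,0]],
  ],
  grip_force=20,
)

```text
time_s: 42.2
eef_pos: [0.3445, -0.3664, 0.2714]
eef_rot: [0.64, 3.074, -0.003]
contact_force: [0.4, -0.7, -1.1]
finger_gap: 0.0508
gripper_force: 22.5
```

```bash
python3 -c "
from h import *
go((.684,.175,.295,1.552))
wsave('w29'); asc(np.load('pics/w29.npy'),220,0,440,260,4,8); pred('w29',[.065,.07,.075],[0,5,10])"
```

```text
t 42.2 p [ 0.3445 -0.3664  0.2714] ya 1.16 tilt 0.003 q6 -2.13 gap 0.0508 F [ 0.4 -0.7 -1.1] gf 22.5
[-9.51 63.19 -2.43] turn -0.392
  0 wwwwwwwwwwwwwwwwww+*####%%%%%%%%%%%%####*wwwwwwwwwwwwww
  8 wwwwwwwwwwwwwwwwww+*####%%%%%%%%%%%%####*+wwwwwwwwwwwww
 16 wwwwwwwwwwwwwwwwww+*####%%%%%%%%%%%%####*wwwwwwwwwwwwww
 24 wwwwwwwwwwwwwwwwww**####%%%%%%%%%%%%###*+wwwwwwwwwwwwww
 32 wwwwwwwwwwwwwwwww+*####%%%%%%%%%%%%####*+wwwwwwwwwwwwww
 40 wwwwwwwwwwwwwwwww+*####%%%%%%%%%%%%####*+wwwwwwwwwwwwww
 48 wwwwwwwwwwwwwwwww+*####%%%%%%%%%%%%####*+wwwwwwwwwwwwww
 56 wwwwwwwwwwwwwwwww+*####%%%%%%%#%%%%####*+wwwwwwwwwwwwww
 64 wwwwwwwwwwwwwwwww*####%%%%%%%%%%%%%###**+wwwwwwwwwwwwww
 72 wwwwwwwwwwwwwww**###########%%%%%%%#####*wwwwwwwwwwwwww
 80 wwwwwwwwwwwwwwww=+*#*####%##%#####*******+wwwwwwwwwwwww
 88 wwwwwwwwwwwwwwww**#####%%%%%%%%%%%####*+=wwwwwwwwwwwwww
 96 wwwwwwwwwwwwwww**#####%%%%%%%%%%%%#####*+wwwwwwwwwwwwww
104 wwwwwwwwwwwwww*######%%%%%%%%%%%%%######*+wwwwwwwwwwwww
112 wwwwwwwwwwwww*#####%%%%%%%%%%%%%%%%#####**+wwwwwwwwwwww
120 wwwwwwwwwww**#####%%%%%%%%%%%%%%%%%######*+wwwwwwwwwwww
128 www
[... 775 characters left out ...]
2 wwwwwww*##%%%%%%%%%%%%#**++++++++++++++++++==::::::::=:
240 wwwwwww+##%%%%%%%%%%%%*++++++++++++++++++++==:::-:::-=:
248 wwwwwww*##%%%%%%%%%%#*+++++++++++++++++++++=-:::-:..:::
0.065 0 rimtop 6.0 rimhw 52.0 flange 101.0 shoulder 166.0
0.065 5 rimtop 13.0 rimhw 48.0 flange 99.0 shoulder 158.0
0.065 10 rimtop 21.0 rimhw 45.0 flange 99.0 shoulder 152.0
0.07 0 rimtop -9.0 rimhw 52.0 flange 83.0 shoulder 148.0
0.07 5 rimtop -1.0 rimhw 48.0 flange 83.0 shoulder 141.0
0.07 10 rimtop 9.0 rimhw 45.0 flange 84.0 shoulder 136.0
0.075 0 rimtop -24.0 rimhw 51.0 flange 66.0 shoulder 130.0
0.075 5 rimtop -14.0 rimhw 48.0 flange 67.0 shoulder 123.0
0.075 10 rimtop -3.0 rimhw 44.0 flange 70.0 shoulder 120.0
```

Request:
drive_tool(
  rows=[
    [[20,0,0,0,0],[20,0,0,0,0],[20,0,0,0,0],[20,0,0,0,0]],
  ],
  grip_force=90,
)

```text
time_s: 42.65
eef_pos: [0.3446, -0.3667, 0.2666]
eef_rot: [-0.641, -3.074, -0.002]
contact_force: [0.1, 0.3, -1.4]
finger_gap: 0.0495
gripper_force: 91.0
```

Request:
drive_tool(
  rows=[
    [[20,0,0,0,0],[20,0,0,0,0]],
  ],
  grip_force=20,
)

```text
time_s: 42.85
eef_pos: [0.3447, -0.3669, 0.2671]
eef_rot: [-0.641, -3.075, -0.001]
contact_force: [0.0, 0.5, -0.4]
finger_gap: 0.0495
gripper_force: 91.0
```

```bash
cat >> h.py <<'E'
def axis(fn):
    p=np.load('pics/'+fn+'.npy').astype(int)
    for v in (10,40,64,200,260):
        g=np.abs(np.diff(cv2.GaussianBlur(p[v].mean(1).reshape(1,-1).astype(np.float32),(9,1),0)[0])); print(v,[i for i in range(230,420) if g[i]>4 and g[i]==g[i-4:i+5].max()])
E
python3 -c "
from h import *
go((.684,.175,.295,1.552))
wsave('w30'); axis('w30'); print(); axis('w23')
asc(np.load('pics/w30.npy'),220,0,440,100,4,16)"
```

```text
t 42.85 p [ 0.3447 -0.3669  0.2671] ya 1.16 tilt 0.001 q6 -2.13 gap 0.0495 F [ 0.   0.5 -0.4] gf 91.0
[-9.46 63.23 -2.78] turn -0.392
10 [294, 382]
40 [290, 380]
64 [290, 378]
200 [250, 344, 403]
260 [249, 301, 397, 416]

10 [265, 366]
40 [265, 332, 358, 366]
64 [264, 327, 366]
200 [234, 314, 397]
260 [236, 314, 394]
  0 wwwwwwwwwwwwwwwwww+*####%%%%%%%%%%%%####*wwwwwwwwwwwwww
 16 wwwwwwwwwwwwwwwww+*####%%%%%%%%%%%%####*+wwwwwwwwwwwwww
 32 wwwwwwwwwwwwwwwww+*####%%%%%%%%%%%%####*+wwwwwwwwwwwwww
 48 wwwwwwwwwwwwwwwww**####%%%%%%%%%%%####**+wwwwwwwwwwwwww
 64 wwwwwwwwwwwwwww+**########%##%#########*+wwwwwwwwwwwwww
 80 wwwwwwwwwwwwwwww+*####%%%%%%%%%######**+++wwwwwwwwwwwww
```

Request:
drive_tool(
  rows=[
    [[20,0,0,6,0],[20,0,0,12,0],[20,0,0,18,0],[20,0,0,23,0],[20,0,0,25,0],[20,0,0,25.3,0],[100,0,0,25.3,0],[100,0,0,25.3,0],[100,0,0,25.3,0],[100,0,0,25.3,0]],
  ],
)

```text
time_s: 43.9
eef_pos: [0.345, -0.3672, 0.0151]
eef_rot: [0.641, 3.075, -0.001]
contact_force: [-0.3, -0.1, -0.3]
finger_gap: 0.0855
gripper_force: 0.0
```

```bash
python3 -c "
from h import *
go()
wsave('w31'); axis('w31');asc(np.load('pics/w31.npy'),220,0,440,330,4,14)"
```

```text
t 43.9 p [ 0.345  -0.3672  0.0151] ya 1.16 tilt 0.001 q6 -2.13 gap 0.0855 F [-0.3 -0.1 -0.3] gf 0.0
10 [275, 366]
40 [273, 368]
64 [274, 366]
200 [240, 366, 401]
260 [230, 243, 317, 397]
  0 wwwwwwwwwwwww+*#####%%%%%%%%%%%%####*+wwwwwwwwwwwwwwwww
 14 wwwwwwwwwwwww+*####%%%%%%%%%%%%%####*+wwwwwwwwwwwwwwwww
 28 wwwwwwwwwwwww+*####%%%%%%%%%%%%%####*+wwwwwwwwwwwwwwwww
 42 wwwwwwwwwwwww+*####%%%%%%%%%%%%####**+wwwwwwwwwwwwwwwww
 56 wwwwwwwwwwwww*####%%%%%%%%%%%%%%####*+wwwwwwwwwwwwwwwww
 70 wwwwwwwwwww+++**##################***+++wwwwwwwwwwwwwww
 84 wwwwwwwwwwww+*#####%%%%%%%%%%%%#####**+wwwwwwwwwwwwwwww
 98 wwwwwwwwwww*#####%%%%%%%%%%%%%%%######*+wwwwwwwwwwwwwww
112 ::-=-::-=+*#####%%%%%%%%%%%%%%%%%######**=----:::::::::
126 ::+*---=*#####%%%%%%%%%%%%%%%%%%%#######**++-::::::...:
140 ::+*=-=+*################################**+=-:::::...:
154 ::+*=*##%%%%%%%%%%%%%%%%%%%%%%%%%%%%%%%%%##*+-:::::...:
168 ::+*=*##%%%%%%%%%%%%%%%%%%%%%%%%%%%%%%%###+++=::::....:
182 ::++=*##%%%%%%%%%%%%%%%%%%%%%%%%%%%%###*+++++-::::...::
196 ::=+=*##%%%%%%%%%%%%%%%%%%%%%%%%%%#***+++++++-::::...::
210 ::=+=+##%%%%%%%%%%%%%%%%%%%%%%%#***+++++++++=-:::....::
224 ::-+==##%%%%%%%%%%%%%%%%%%%##*++++++++++++++=::::...:::
238 :::++=##%%%%%%%%%%%%%%%%##*++++++++++++++++=-::::...::.
252 .::=+-##%%%%%%%%%%%%%%**++++++++++++++++++==-::::...::.
266 ...=+-*#%%%%%%%%%%%*++++++++++++++++++++++==:::::..:-:.
280 ...:--+#%%%%%%%#**+++++++++++++++++++++++==-:::::..::..
294 ...:--=####**++++++++++++++++++++++++++++==-:::::.:...:
308 ....--:++=++++++++++++++++++++++++++++++===:::::.::....
```

Request:
drive_tool(
  rows=[
    [[100,0,0.2,0.1,0],[100,0,0.2,0.1,0],[20,0,0.2,0.1,0],[20,0,0.2,0.1,0],[20,0,0.2,0.1,0],[20,0,0.2,0.1,0],[20,0,0.2,0.1,0],[20,0,0.2,-4,0],[20,0,0.2,-8,0],[20,0,0.2,-8,0]],
  ],
  grip_force=20,
)

```text
time_s: 44.95
eef_pos: [0.3469, -0.367, 0.0993]
eef_rot: [0.64, 3.071, -0.008]
contact_force: [-0.9, -1.2, -1.1]
finger_gap: 0.0498
gripper_force: 22.1
```

```bash
python3 -c "
from h import *
go((.684,.175,.30,1.552))
wsave('w32'); axis('w32');asc(np.load('pics/w32.npy'),220,0,440,180,4,14)"
```

```text
t 44.95 p [ 0.3469 -0.367   0.0993] ya 1.16 tilt 0.007 q6 -2.13 gap 0.0498 F [-0.9 -1.2 -1.1] gf 22.1
[ -9.39  63.07 -20.26] turn -0.392
10 [268, 341, 361]
40 [267, 361]
64 [267, 361]
200 [235, 357, 397]
260 [239, 309, 394, 418]
  0 wwwwwwwwwww+*####%%%%%%%%%%%%%####*+wwwwwwwwwwwwwwwwwww
 14 wwwwwwwwwww+*####%%%%%%%%%%%%%####*+wwwwwwwwwwwwwwwwwww
 28 wwwwwwwwwww+*####%%%%%%%%%%%%%####*+wwwwwwwwwwwwwwwwwww
 42 wwwwwwwwwww+*####%%%%%%%%%%%%#####*+wwwwwwwwwwwwwwwwwww
 56 wwwwwwwwwww*####%%%%%%%%%%%%%%#####*+wwwwwwwwwwwwwwwwww
 70 wwwwwwwwww++**#*################***++=wwwwwwwwwwwwwwwww
 84 wwwwwwwwwww*#####%%%%%%%%%%%%%######*+wwwwwwwwwwwwwwwww
 98 wwwwwwwww*#####%%%%%%%%%%%%%%%%######**wwwwwwwwwwwwwwww
112 wwwww-=*#####%%%%%%%%%%%%%%%%%%#######**+=--=-:::::.::.
126 wwwww-+**######%%%#%%###%###%########****+--+-::::..::.
140 wwww*#############%%%%##%##%%%%##########*+==:::::..-:.
154 www*##%%%%%%%%%%%%%%%%%%%%%%%%%%%%%%%###*+++=::::..:-..
```

Request:
drive_tool(
  rows=[
    [[20,0,0,-5,0],[20,0,2,-10,0],[20,-1,8,-15,0],[20,-2.5,18,-20.2,-0.1],[20,-4.5,30,-20.2,-0.2],[20,-6.5,42,-20.2,-0.3],[20,-8,53,-20.2,-0.392],[20,-9.4,63.1,-20.2,-0.392],[20,-9.4,63.1,-20.2,-0.392],[20,-9.4,63.1,-20.2,-0.392],[20,-9.4,63.1,-20.2,-0.392],[20,-9.4,63.1,-20.2,-0.392]],
  ],
)

```text
time_s: 46.2
eef_pos: [0.6096, 0.0585, 0.2857]
eef_rot: [-0.029, -3.14, 0.0]
contact_force: [1.6, -1.7, -0.4]
finger_gap: 0.0497
gripper_force: 22.1
```

Request:
drive_tool(
  rows=[
    [[20,0,0,0,0],[20,0,0,0,0]],
  ],
)

```text
time_s: 46.4
eef_pos: [0.609, 0.0573, 0.2852]
eef_rot: [-0.026, -3.139, 0.0]
contact_force: [-0.5, -0.1, -0.8]
finger_gap: 0.0494
gripper_force: 22.1
```

```bash
python3 -c "
from h import *
go((.684,.175,.30,1.552),(.684,.175,.114,1.552))
wsave('w33'); axis('w33')"
```

```text
t 46.4 p [0.609  0.0573 0.2852] ya 1.554 tilt 0.003 q6 -1.59 gap 0.0494 F [-0.5 -0.1 -0.8] gf 22.1
[-7.3  11.9  -1.51] turn 0.002
[-7.36 11.9  17.09] turn 0.002
10 [264, 364, 418]
40 [230, 264]
64 [264]
200 [235, 396, 417]
260 [238, 393, 412]
```

Request:
drive_tool(
  rows=[
    [[20,-3,5,-1.5,0],[20,-7.3,11.9,-1.5,0],[20,-7.3,11.9,-1.5,0],[20,-7.3,11.9,-1.5,0],[20,-7.3,11.9,3,0],[20,-7.3,11.9,8,0],[20,-7.3,11.9,13,0],[20,-7.3,11.9,13,0]],
  ],
)

```text
time_s: 47.25
eef_pos: [0.6809, 0.1718, 0.1499]
eef_rot: [-0.032, -3.13, 0.003]
contact_force: [-1.5, -0.6, -1.7]
finger_gap: 0.0501
gripper_force: 22.0
```

```bash
python3 -c "
from h import *
go((.684,.175,.114,1.552))"
```

```text
t 47.25 p [0.6809 0.1718 0.1499] ya 1.55 tilt 0.011 q6 -1.41 gap 0.0501 F [-1.5 -0.6 -1.7] gf 22.0
[-0.34  0.34  3.59] turn -0.002
```

Request:
drive_tool(
  rows=[
    [[20,-0.2,0.2,2.5,0],[20,-0.2,0.2,3.8,0],[20,-0.2,0.2,3.8,0],[20,-0.2,0.2,3.8,0]],
  ],
)

```text
time_s: 47.65
eef_pos: [0.6866, 0.1755, 0.121]
eef_rot: [0.03, 3.14, 0.0]
contact_force: [-0.3, -0.4, -0.2]
finger_gap: 0.05
gripper_force: 22.1
```

```bash
python3 -c "
from h import *
go((.658,.175,.114,1.552))
d,s=wsave('w34'); asc(np.load('pics/w34.npy'),220,0,440,120,4,8); axis('w34')
for k in (.0,.04,.085): print(k,wproj(d,s,[.5005+.5*k,.1752,.075+.866*k]))"
```

```text
t 47.65 p [0.6866 0.1755 0.121 ] ya 1.552 tilt 0.001 q6 -1.41 gap 0.05 F [-0.3 -0.4 -0.2] gf 22.1
[ 2.86 -0.11  0.7 ] turn -0.0
  0 ===========--=======++++++++++++====------------=-+****
  8 ===========--======++++++++++++=====--------------+++++
 16 ===========--======+++++++++++++====--------------+++++
 24 ===========--======+++++++++++++====--------------=++++
 32 ===========--======++++++++++++=====------------------+
 40 ===========--======++++++++++++=====------------------=
 48 ===========--======++++++++++++=====-------------------
 56 ===========--======++++++++++++=====-------------------
 64 ===========-======+++++++++++++++====------------------
 72 =========--============+++============-----------------
 80 -------------======+++++++++++++====--::::::::::::::---
 88 ......:::::-========+++++++++++++====::................
 96 wwwwwwwwww-========+++++++++++++++====-wwwwwwwwwww:::::
104 wwwwwwwww-=======++++++++++++++++++====wwwwwwwwwwwwwwww
112 wwwwwwww-=======++++++++++++++++++++====-wwwwwwwwwwwwww
10 [264, 364]
40 [364]
64 [364]
200 [235, 395, 403]
260 [238, 392, 402, 409]
0.0 [308.5933 -66.5315]
0.04 [307.76   -67.3527]
0.085 [306.2306 -68.8549]
```

Request:
drive_tool(
  rows=[
    [[20,0,-0.1,0.7,0],[20,0,-0.1,0.7,0],[20,1,-0.1,0.7,0],[20,1.8,-0.1,0.7,0],[20,2.4,-0.1,0.7,0],[20,2.8,-0.1,0.7,0],[20,2.8,-0.1,0.7,0]],
  ],
)

```text
time_s: 48.4
eef_pos: [0.6604, 0.1751, 0.1142]
eef_rot: [0.03, 3.133, 0.0]
contact_force: [24.6, -1.3, -0.8]
finger_gap: 0.0495
gripper_force: 21.2
```

Request:
drive_tool(
  rows=[
    [[20,0.2,0,-1.6,0],[20,0.4,0,-3,0],[20,0.8,0,-4.2,0],[20,1.3,0,-5.3,0],[20,1.9,0,-6.4,0],[20,2.6,0,-7.4,0],[20,3.4,0,-8.3,0],[20,4.2,0,-9,0],[20,5,0,-9.7,0],[20,5.8,0,-10.2,0],[20,5.8,0,-10.2,0]],
  ],
)

```text
time_s: 49.5
eef_pos: [0.5994, 0.1768, 0.2154]
eef_rot: [0.029, 3.14, 0.0]
contact_force: [1.4, -0.6, 1.4]
finger_gap: 0.0496
gripper_force: 19.8
```

```bash
python3 -c "
from h import *
go((.5595,.1750,.157,1.552))
d,s=wsave('w35'); asc(np.load('pics/w35.npy'),220,40,440,300,4,8); pred('w35',[.07],[40,50,60,70])
for k in (.0,.04,.0625,.076,.085): print(k,wproj(d,s,[.5005+.5*k,.1752,.075+.866*k]))"
```

```text
t 49.5 p [0.5994 0.1768 0.2154] ya 1.552 tilt 0.001 q6 -1.39 gap 0.0496 F [ 1.4 -0.6  1.4] gf 19.8
[ 3.99 -0.25  5.84] turn 0.0
 40 *+++++++++++++++++++++++++==================###########
 48 ++++++++++++++++++++++++++==================###########
 56 ******++++++++++++++++++++==================###########
 64 *************++++++++++++++=================++*########
 72 #*******++++++++++++=------===================+########
 80 %#+++++++++++++++=:::::.....:-================+######+=
 88 %%#****+++++++++=::::.:::.:..:-================*###=:::
 96 %%#*++++++++++++:::::--=--:...:================*##-::-+
104 %*****++++++++++:::::--=--:..::================*#*:::=+
112 %*++++++++++++++=::::-==--:.::-================*#+:::-=
120 **+===============-:------:::------------------=*+=:::=
128 **+=================----------------------------+++---*
136 ***=================-=======--------------------++=---=
144 ***+=====================+++===-----------------=+=---=
152 ****===============+*****####**+-----------------=----+
160 ****=============**##########**+=-=======+=------------
168 ****+===
[... 614 characters left out ...]
################*+wwwwwwwwwwwwwww
256 wwwwwwwww*############################*+wwwwwwwwwwwwwww
264 wwwwwwwww*############################**=wwwwwwwwwwwwww
272 wwwwwwww+*############################**=wwwwwwwwwwwwww
280 wwwwwwww+*############################**=wwwww----::---
288 wwww---:**###################*#########*====ww---wwwwww
0.07 40 rimtop 79.0 rimhw 32.0 flange 121.0 shoulder 143.0
0.07 50 rimtop 106.0 rimhw 30.0 flange 139.0 shoulder 155.0
0.07 60 rimtop 133.0 rimhw 28.0 flange 160.0 shoulder 169.0
0.07 70 rimtop 161.0 rimhw 27.0 flange 182.0 shoulder 186.0
0.0 [311.4709  99.4149]
0.04 [311.3892 124.618 ]
0.0625 [311.3424 142.1857]
0.076 [311.315  154.2106]
0.085 [311.2976 162.9416]
```

Request:
drive_tool(
  rows=[
    [[20,0.3,-0.1,0.7,0],[20,0.7,-0.1,1.4,0],[20,1.1,-0.1,2,0],[20,1.4,-0.1,2.7,0],[20,1.4,-0.1,2.7,0]],
  ],
)

```text
time_s: 50.05
eef_pos: [0.5851, 0.1758, 0.1857]
eef_rot: [-0.029, -3.139, 0.001]
contact_force: [1.3, 0.1, -2.2]
finger_gap: 0.0498
gripper_force: 18.9
```

```bash
python3 -c "
from h import *
go((.5595,.1750,.157,1.552))
d,s=wsave('w36'); asc(np.load('pics/w36.npy'),220,90,440,250,4,8)
for k in (.0,.04,.0625,.076,.085): print(k,wproj(d,s,[.5005+.5*k,.1752,.075+.866*k]))"
```

```text
t 50.05 p [0.5851 0.1758 0.1857] ya 1.552 tilt 0.003 q6 -1.39 gap 0.0498 F [ 1.3  0.1 -2.2] gf 18.9
[ 2.55 -0.13  2.88] turn 0.0
 90 *++++++++++++++++++=-:::.:::-====================+#####
 98 +++++++++++++++++-:::........:-===================*####
106 *+*+++++++++++++::::..:::.....::==================*###+
114 +++++++++++++++=:::.:--=--:...::==================*##=:
122 ******+++++++++=:::.:------:.:::-=================*#*::
130 ++++++++++++++++:::::------:::::==================+#+::
138 ++++=============::.:---=--:::--------============+*+-:
146 *================--===========--------------------=+++-
154 *+=============================--------------------+++-
162 *+==================+=+++++++++=-------------------=+=-
170 **===============++***#######**+=======+++++-------=+=-
178 **+=============+**##########**+++++++++++++-----------
186 ***=========+++++############***++++++++++++=----===---
194 ***+=======+**********+**********+++++++++++===========
202 ****=======+****+++++*******++++**+++++++++++==========
210 ****========+**++**************++++++++++++++==========
218 *****=======++++****************++++++++++++*+=========
226 +++++=====+*########################**+++++++==--------
234 wwwwwwwwww*##########################**wwwwwwwwwwwwwwww
242 wwwwwwwww+*##########################**wwwwwwwwwwwwwwww
0.0 [312.8068 117.0079]
0.04 [312.89   148.2268]
0.0625 [312.959  170.4265]
0.076 [313.0115 185.7994]
0.085 [313.0524 197.0395]
```

Request:
drive_tool(
  rows=[
    [[20,0.4,-0.1,0.7,0],[20,0.9,-0.1,1.4,0],[20,1.3,-0.1,2,0],[20,1.7,-0.1,2.6,0],[20,2,-0.1,3.1,0],[20,2.3,-0.1,3.6,0],[20,2.4,-0.1,3.8,0],[20,2.4,-0.1,3.8,0]],
  ],
)

```text
time_s: 50.9
eef_pos: [0.5625, 0.1756, 0.1508]
eef_rot: [0.029, 3.138, 0.001]
contact_force: [-0.2, 0.7, 13.8]
finger_gap: 0.05
gripper_force: 20.3
```

```bash
python3 -c "
from h import *
go((.5595,.1750,.157,1.552))
d,s=wsave('w37'); asc(np.load('pics/w37.npy'),220,90,440,250,4,8)
for k in (.0,.04,.0625,.076,.085): print(k,wproj(d,s,[.5005+.5*k,.1752,.075+.866*k]))"
```

```text
t 50.9 p [0.5625 0.1756 0.1508] ya 1.552 tilt 0.003 q6 -1.38 gap 0.05 F [-0.2  0.7 13.8] gf 20.3
[ 0.3  -0.06 -0.62] turn 0.0
 90 +++++++++++++++++++++=================================+
 98 *++++++++++++++++++++=================================+
106 **+*++++++++++++++++++================================+
114 ***********+*+++++++++=================================
122 ****++++++++++++++=-::....:::-========================+
130 ++++++++++++++++-:::::.....::::-=======================
138 ****+++++++++++-:::::..::::::::::=====================+
146 ++++++++++++++=::::-========-::::-====================+
154 ***++++++++++=-::-==+==========::-====================+
162 +++++++++++++=-::===+===========:-====================+
170 +++++++++++++==--===+=======++==-=======++++**========+
178 =============----==+++*###*****+==++++++++++++--------=
186 =============---+*###########***++++++++++++++---------
194 =========+***+++*****************++++++++++++++--------
202 =========*******++++++*****+++++**+++++++++++++---===--
210 =========+*****+++************+++*+++++++++++**========
218 *========+***++++***************+++++++++++++**========
226 *+========***######################****+++++***+=======
234 **========*##########################**+++++***+=======
242 **+======+*##########################**+*++****+=======
0.0 [313.2066 151.9156]
0.04 [313.4931 195.4753]
0.0625 [313.7161 226.9498]
0.076 [313.8791 248.8561]
0.085 [314.0023 264.8792]
```

Request:
drive_tool(
  rows=[
    [[75,-0.2,0,-0.3,0],[75,-0.2,0,-0.3,0],[75,-0.2,0,-0.3,0],[75,-0.2,0,-5,0],[75,-0.2,0,-10,0],[75,-0.2,0,-16,0],[75,-0.2,0,-18,0]],
  ],
)

```text
time_s: 51.65
eef_pos: [0.5641, 0.1753, 0.3331]
eef_rot: [0.03, 3.138, 0.001]
contact_force: [-0.6, -0.4, -0.4]
finger_gap: 0.0642
gripper_force: 0.0
```

```bash
python3 -c "
from h import *
go((.4906,.3925,.25,1.552),(.4906,.3925,.113,1.552))
snap('scene','s38'); p=np.load('pics/s38.npy'); asc(p,310,120,430,230,1,2)
sc=np.load('scene.npz')
a=np.array([.5,0,.866])
for y in(.28,.1752): print([proj(sc,np.array([.502,y,.075])+a*k).round(0) for k in (0,.047,.147)])
snap('top','t38')
wsave('w38'); asc(np.load('pics/w38.npy'),160,100,480,300,5,8)"
```

```text
t 51.65 p [0.5641 0.1753 0.3331] ya 1.552 tilt 0.003 q6 -1.38 gap 0.0642 F [-0.6 -0.4 -0.4] gf 0.0
[ 7.78 21.58  8.29] turn -0.0
[ 7.83 21.57 21.99] turn -0.0
120 wwwwwwwwwwwwwwwwwwwwwwww:-ww--:wwwwwwwwwwwwwwwwwwwwwwwwwwwwwwwww..:----:::..............................................
122 wwwwwwwwwwwwwwwwwwww===-w---:w:==wwwwwwwwwwwwwwwwwwwwwwwwwwwwww...---::.:.......::........=:............................
124 wwwwwwwwwwwwwwwwww-====-w-w--w--====wwwwwwwwwwwwwwwwwwwwwwwwwww..::::::..:.....:..........-:............................
126 wwwwwwwwwwwwwwwww-=-===-:wwww::::::-wwwwwwwwwwwwwwwwwwwwwwwwwww..:::.....:.:::............-.............................
128 wwwwwwwwwwwwwwwww-=======-::::::::::-wwwwwwwwwwwwwwwwwwwwwwwwww..:::....:w:.:::.:w:......::.............................
130 wwwwwwwwwwwwwwwww:==========------::wwwwwwwwwwwwwwwwwwwwwwwwwww.........:w:...wwwww......-..............................
132 wwwwwwwwwwwwwwwww.::-==--======---:.wwwwwwwwwwwwwwwwwwwwwwwwww:..:......:w:..wwwwww*+=: -#=:............................
134 wwwwwwwwwwwwwwwww....:::------:::..wwwwwwwwwwwwwwwwwwwwwwwwwww
[... 7086 characters left out ...]
#######www
220 wwwwwwwwwwwwwwwwwwwwwwwww+###########+wwwwwwwwww====+*#######*ww
228 wwwwwwwwwwwwwwwwwwwwwwwww*###########+wwwwwwwwww====++########ww
236 wwwwwwwwwwwwwwwwwwwwwwwww*%%%%%%%%%%#*wwwwwwwwww====++#%%%%%%%*w
244 wwwwwwwwwwwwwwwwwwwwwwwww*%%%%%%%####+wwwwwwwwwww===+**%%%%%%%ww
252 wwwwwwwwwwwwwwwwwwwwwwwwww*####**++++=wwwwwwwwwww==+++#######www
260 wwwwwwwwwwwwwwwwwwwwwwwwww+++++++++++wwwwwwwwwwww==+++######wwww
268 wwwwwwwwwwwwwwwwwwwwwwwwww=+++++++++=wwwwwwww-----=++++****+====
276 wwwwwwwwwwwwwwwwwwwwwwwwwwwwwwwwwwwwwwwwwwwww-----wwwwwwwwwwwwww
284 wwwwwwwwwwww=-wwwwwwwwwwwww:::wwwwwwwwwwwwwwwwwwwwwwwwwwwwwwwwww
292 ::wwwwwwww==--::wwwwwwwww-:::::::wwwwwwwwwwwwww--=wwwwwwwwwwwwww
```

```bash
python3 -c "
from h import *
a=np.load('pics/top1.npy');b=np.load('pics/t38.npy')
for p in (a,b): asc(p,145,195,270,265,1,3); print()
"; python3 -c "
from h import *
asc(np.load('pics/t38.npy'),335,140,455,248,1,3)"
```

```text
195 ::::::::::::::::::::::::::::::::w:wwwwwwwwwwwwwwwwwwwwwwwwwwwwwwwwwwwwwwwwwwwwwwwwwwwwwwwwwwwwwwwwwwwwwwwwwwwwwwwwwwwwwwwwwww
198 wwwwwwwwwwwwwwwwwwwwwwwwwwwwwwwwwwwwwwwwwwwwwwwwwwwwwwwwwwwwwwwwwwwwwwwwwwwwwwwwwwwwwwwwwwwwwwwww++*****************+=wwwwwww
201 wwwwwwww====+++++++++++++=wwwwwwwwwwwwwwwwwwwwwwwwwwwwwwwwwwwwwwwwwwwwwwwwwwwwwwwwwwwwwwwwwwwwww=+******************+=wwwwwww
204 wwwwww+******************+--wwwwwwwwwwwwwwwwwwwwwwwwwwwwwwwwwwwwwwwwwwwwwwwwwwwwwwwwwwwwwwwwwwww++******************+-:wwwwww
207 wwwww+******************+=:::wwwwwwwwwwwwwwwwwwwwwwwwwwwwwwwwwwwwwwwwwwwwwwwwwwwwwwwwwwwwwwwwwww+*******************+-:wwwwww
210 wwww+*******************+-:::::::::::::wwwwwwwwwwwwwwwwwwwwwwwwwwwwwwwwwwwwwwwwwwwwwwwwwwwwwwwww+*******************+-::wwwww
213 www+********************=-::::::w:w:w::wwwwwwwwwwwwwwwwwwwwwwwwwwwwwwwwwwwwwwwwwwwwwwwwwwwwwwwww=++****************++=::wwwww
216 www=+******************+=-:::::::ww:w::wwwwwwwwwwwwwwwwwwwwwwwwwwwwwwwwwwwwwwwwwwwwwwwwwwwwwwwwww=++****************+=-::wwww
219 wwww=++****************++=-::::::wwww:w:wwwwwwwwwwwwwwww
[... 8681 characters left out ...]
wwwwwww:..        ......................     :wwwwwwwwwwwwwwwwwwwwwwwwwwwww
233 ...:-:.....::wwwwwwwwwwwwwwwwwwwwwwwwwwwwwwwwwwwwwwwwwwwww:..        ...............    .wwwwwwwwwwwwwwwwwwwwwwwwwwwwwww
236 ..:-:......:-:.....::wwwwwwwwwwwwwwwwwwwwwwwwwwwwwwwwwwwwwwwwwww:..        ........    .wwwwwwwwwwwwwwwwwwwwwwwwwwwwwwww
239 .:-:......:-:......:-:......:wwwwwwwwwwwwwwwwwwwwwwwwwwwwwwwwwwwwwwwww..        ..   .wwwwwwwwwwwwwwwwwwwwwwwwwwwwwwwwww
242 :-:......:-:......:-:......:-:......::wwwwwwwwwwwwwwwwwwwwwwwwwwwwwwwwwwwwwww..     :wwwwwwwwwwwwwwwwwwwwwwwwwwwwwwwwwww
245 -:......:-:......:-:......:-:.... .:-:......::wwwwwwwwwwwwwwwwwwwwwwwwwwwwwwwwwwwwwwwwwwwwwwwwwwwwwwwwwwwwwwwwwwwwwwwwww
```

```bash
python3 -c "
from h import *
d=np.load('top.npz')
c,s=np.cos(TA),np.sin(TA)
for n,l,r,m in (('dry1',(384.5,153),(403.5,159.5),(371,204)),('dry2',(416,168.5),(436.5,176),(402,223))):
    B=(back(d,l,.054)+back(d,r,.054))/2; M=back(d,m,.03)
    for P in (B,M): q=P[:2]-TC; print(n,P,'tray',(c*q[0]+s*q[1]).round(3),(-s*q[0]+c*q[1]).round(3))
    print(np.linalg.norm((B-M)[:2]))
p=np.load('pics/s38.npy'); asc(p,245,270,345,360,1,2)
sc=np.load('scene.npz'); print([proj(sc,[*tr(x,y),.04]) for x,y in ((.0975,.11),(.0975,-.11),(-.0975,.11))])
for y in (.05,-.045): print([proj(sc,[*tr(x,y),z]) for x,z in ((.09,.054),(.09,.004),(-.055,.046))])
"
```

```text
dry1 [ 0.7225 -0.2931  0.054 ] tray 0.083 0.045
dry1 [ 0.6058 -0.224   0.03  ] tray -0.053 0.046
0.1356029765836079
dry2 [ 0.6728 -0.3716  0.054 ] tray 0.08 -0.048
dry2 [ 0.5493 -0.2987  0.03  ] tray -0.063 -0.047
0.1434547751697605
270 ::::*=:::::-*-:::::++:::::-*-:::::=+::::::+=:::::--::::wwwwwwwwwwwwwwwwwwwwwwwwwwwwwwwwwwwwwwwwwwwww
272 ::::-*-:::::=+::::::+=:::::-*-:::::++:::::-+:::::wwwwwwwwwwwwwwwwwwwwwwwwwwwwwwwwwwwwwwwwwwwwwwwwwww
274 :::::-+-:::::++:::::-*-:::::=+-:::::+=::::::wwwwwwwwwwwwwwwwwwwwwwwwwwwwwwwwwwwwwwwwwwwwwwwwwwwwwwww
276 -:::::++::::::+=:::::-*-:::::=+::::::::wwwwwwwwwwwwwwwwwwwwwwwwwwwwwwwww-::.:wwwwwwwwwwwwwwwwwwwwwww
278 +::::::+=:::::-*-:::::=+-:::::-::wwwwwwwwwwwwwwwwwwwwwwwwwwwwwww::::..:.:.:..-wwwwwwwwwwwwwwwwwwwwww
280 ++::::::*-:::::-*-:::::--::-wwwwwwwwwwwwwwwwwwwwwwwwwww-w::::..:..:.:.::::::.:wwwwwwwwwwwwwwwwwww===
282 :+=:::::-*-:::::=-::.:wwwwwwwwwwwwwwwwwwwwwwwwwww::::...:......:::.::::.:.:::.:wwwwwwwww===+========
284 :-*-:::::=+:::::-wwwwwwwwwwwwwwwwwwwwwwwww:::....::.:..::.:.:::::::::::::::::::-wwwwwwww-===========
286 ::=+-:::::::wwwwwwwwwww
[... 3421 characters left out ...]
wwwwwwwwwwwwwwww
352 wwwwwwwwwwwwwwwwwwww-:::--::::::::::::::::::::::wwwwwwwwwwwwwwwwwwwwwwwwwwwwwwwwwwwwwwwwwwwwwwwwwwww
354 wwwwwwwwwwwwwwwwwwwww:::::::::::::::::::-wwwwwwwwwwwwwwwwwwwwwwwwwwwwwwwwwwwwwwwwwwwwwwwwwwwwwwwwwww
356 wwwwwwwwwwwwwwwwwwwww:.::::::::::wwwwwwwwwwwwwwwwwwwwwwwwwwwwwwwwwwwwwwwwwwwwwwwwwwwwwwwwwwwwwwwwwww
358 wwwwwwwwwwwwwwwwwwwwww.::::wwwwwwwwwwwwwwwwwwwwwwwwwwwwwwwwwwwwwwwwwwwwwwwwwwwwwwwwwwwwwwwwwwwwwwwww
[array([340.4621, 330.5049]), array([264.2358, 353.0769]), array([319.3209, 272.2831])]
[array([319.3317, 332.217 ]), array([319.1163, 338.7446]), array([304.3476, 288.6452])]
[array([286.2219, 341.9664]), array([287.0995, 348.2479]), array([273.1442, 297.2891])]
```

Request:
drive_tool(
  rows=[
    [[60,3,0,4,0],[60,5,8,6,0],[60,7.8,16,8,0],[60,7.8,21.6,8.3,0],[60,7.8,21.6,8.3,0],[60,7.8,21.6,8.3,0],[60,7.8,21.6,8.3,0],[60,7.8,21.6,8.3,0]],
  ],
)

```text
time_s: 52.6
eef_pos: [0.4895, 0.3928, 0.2445]
eef_rot: [-0.028, -3.139, 0.003]
contact_force: [-0.0, -0.6, 0.0]
finger_gap: 0.0511
gripper_force: 0.0
```

```bash
python3 -c "
from h import *
go((.4907,.3925,.116,1.552))
d,s=wsave('w39'); asc(np.load('pics/w39.npy'),240,130,400,340,3,7)
print(wproj(d,s,[.4907,.3925,.138]),wproj(d,s,[.5127,.3925,.138]))"
```

```text
t 52.6 p [0.4895 0.3928 0.2445] ya 1.553 tilt 0.003 q6 -1.0 gap 0.0511 F [-0.  -0.6  0. ] gf 0.0
[-0.15 -0.   12.85] turn 0.001
130 wwwwwwwwwwwwwwwwwwwwwwwwwwwwwwwwwwwwwwwwwwwwwwwwwwwww
137 wwwwwwwwwwwwwwwwwwwwwwwwwwwwwwwwwwwwwwwwwwwwwwwwwwwww
144 ---wwwww-----------------------wwwwwwwwwwwwwwwwwwwwww
151 =-:--------------------------------==++========+wwwww
158 --:===============-----===---========+**********++www
165 --:===+***********++*##%%#*+++++++++++*########**+www
172 --:===+*********##%%%%%%%%%#+++++++++***#%%%%%#*++www
179 --:===+*****###%%%%%%%%%%#=##************#%%%%#**+www
186 --:-==+**##%%%%%%%%%%%%%%#=#%%#************#%%#**+www
193 --:-==*#%%%%%%%%%%%%%%%%%%%%%%%##***********#%#**+www
200 --:=+*#%%%%%%%%%%%%%%%#*+++++*#%%#************#**+www
207 --:+**#%%%%%%%%%%%%#+--:-------=+###****++****+**+www
214 +-:=**#%%%%%%%%%%%*------*#------=*%#*+*******++++www
221 *--=**#%%%%%%%%%%#-------+%--:----=#%#********++=wwww
228 #=--***%%%%%%%%%%*-------=#--:-----#%%%#******++=wwww
235 %*--***%%%%%%%%%%%=----:-----::---+%%%%%#*****++=wwww
242 =+--***%%%%%%%%%%%%*---:-----::--*%%%%%%%#****++=wwww
249 --:-+**%%%%%%%%%%**#%#*=:---::=******####****++==wwww
256 --::+**######%#*****###+::::::+**************++==wwww
263 --::+**+****************-::---***************+===wwww
270 --::++=+*************************************====wwww
277 =--:-+=+*************************************====wwww
284 ++-::===*************************************===wwwww
291 --:..-==***##%%%#********++*****************+=---===w
298 --.  -==*#%%%%%%%*******wwwww***************+=:---==-
305 -.   :==**#%%%%##*******wwww****************+-:::----
312 .    .==++*********************************+=-:::::--
319      .wwwwwww===-------=---------===-----====:::::::-
326      .wwwwwwwwwwwwwwwwwwwwwwwwwwwwwwww:.:wwww::::::::
333      :wwwwwwwwwwwwwwwwwwwwwwwwwwwwwwwww:.:wwww.::::::
[315.9201 240.8795] [316.4648 270.1078]
```

Request:
drive_tool(
  rows=[
    [[60,-0.1,0.1,5,0],[60,-0.1,0.1,10,0],[60,-0.1,0.1,12.8,0],[60,-0.1,0.1,12.8,0],[0,-0.1,0.1,12.8,0],[0,-0.1,0.1,12.8,0],[0,-0.1,0.1,12.8,0],[0,-0.1,0.1,12.8,0]],
  ],
  grip_force=40,
)

```text
time_s: 53.45
eef_pos: [0.4923, 0.3945, 0.1208]
eef_rot: [0.029, 3.138, 0.004]
contact_force: [2.4, 4.0, 7.9]
finger_gap: 0.0132
gripper_force: 40.7
```

Request:
drive_tool(
  rows=[
    [[0,0,0,0,0.14],[0,0,0,0,0.28],[0,0,0,0,0.42],[0,0,0,0,0.56],[0,0,0,0,0.7],[0,0,0,0,0.84],[0,0,0,0,0.98],[0,0,0,0,1.1],[0,0,0,0,1.2],[0,0,0,0,1.22],[40,0,0,0,1.22],[40,0,0,0,1.22]],
  ],
)

```text
time_s: 54.65
eef_pos: [0.4915, 0.3938, 0.1192]
eef_rot: [1.823, 2.558, 0.002]
contact_force: [-0.2, -1.0, -0.5]
finger_gap: 0.0341
gripper_force: 0.0
```

Request:
drive_tool(
  rows=[
    [[55,0,0,-0.5,0],[55,0,0,-5,0],[55,0,0,-10,0],[55,0,0,-14,0],[55,0,0,-14,0]],
  ],
)

```text
time_s: 55.15
eef_pos: [0.4923, 0.3945, 0.2652]
eef_rot: [1.821, 2.556, 0.013]
contact_force: [-0.1, 0.2, -0.2]
finger_gap: 0.047
gripper_force: 0.0
```

```bash
python3 -c "
from h import *
go()
d,s=wsave('w40'); asc(np.load('pics/w40.npy'),240,130,400,340,3,7)"
```

```text
t 55.15 p [0.4923 0.3945 0.2652] ya 0.332 tilt 0.009 q6 0.22 gap 0.047 F [-0.1  0.2 -0.2] gf 0.0
130 wwwwwwwwwwwwwwwwwwwwwwwwwwwwwwwwwwwwwwwwwwwwwwwwwwwww
137 wwwwwwwww+******++====wwwwwwwwwwwwwwwwwwwwwwwwwwwwwww
144 wwwwwwww+*##%%####*****++====wwwwwwwwwwwwwwwwwwwwwwww
151 wwwwwwww**#%@@@@@%%%#####****+======wwwwwwwwwwwwwwwww
158 wwwwwww**#%@@@@@@@@@%%##**+++++++++++====wwwwwwwwwwww
165 wwwwww*###%%%%%#####*******####****++++++++=====wwwww
172 wwwww=+++##############*=#############***+++++++====-
179 wwww=+++*##############*=##########%%%%%%###***++++++
186 www==++*############****#%%%%%@@@@@@@@%%#########***+
193 ww==++*#######%%%%%%%#*++++*##@@@@@@@%###############
200 ww=++*%%@%###%@@@@#+==-=++=-==*%%#%%#################
207 w=+++%@@@@@@%#@@%+==--==%#======*####################
214 ==++*#@@@@@@@@@@#===---=%*=-====+####################
221 =++*##%@@@@@@@@@#===---=+==-====+####################
228 =++####%@@@@@@@@@*==-----==-===+####%%%##############
235 ++######@@@@@@@@@@%*=-------=+#%%%%%%##%%%%%%########
242 +*######%@@@@@@@@@@@@+--==-*%@@@@@@@@%######%#wwww###
249 ++***####%@@@@@@@@@@@*=====%@@@@@@@@@@%%%%##########*
256 +====+++**%@@@@@@@@@@@@%%%@@@@@@@@@@@@@@%%%########**
263 +++=======+*##%%%%@@@@@@@@@@@@@@@@@@@@@@@@@%%%%###***
270 +++++++++++++++***###%%%%@@@@@@@@@@@@@@@@@@@@@@%#***w
277 +++############%%%%%%%%#####%%%%@@@@@@@@@@@@@@@%***ww
284 ++*#############%@@@%##**+=++***###%%%%%%%%%%%#***www
291 =---:.-############***+++==========++++++***+=+++++ww
298 ---:...*######+=-:::--++=====+===++**##*****====+++++
305 ---....*###*=:...::::..:===============+++++=========
312 --.   .+##*...:=++++==-:-=================+=----=====
319 -.     =#%=..=+*++++++===================++=------===
326 .      +@@#:-%%%###******+==============++ww:------==
333 ..     #@@@@**%%%%%%%#*+==============++wwww:::::--=+
```

```bash
python3 -c "
from h import *
print(job.sign_off())"
```

```text
the job is handed in; nothing more can be done
None
```

The dryer changeover is done and handed in: I switched the dryer off first, laid both dry bottles flat in the tray, seated both wet bottles on the middle peg and the peg next to the control head, and switched the dryer back on. One wet bottle dropped behind the dryer on its first try; I picked it up and seated it. It landed beside a stone chisel, and the last camera check showed that chisel roughly where it had been. The sign-off returned no verdict.

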